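# Hang the sharps-bin holder on the trolley upright and load it

## Robot

A 7-joint arm with a two-finger parallel gripper is mounted at the origin on the work surface. World frame = base frame: x ahead of the robot, y to its left, z up, the work surface at z = 0. Lengths are in m, angles in rad, forces in N, time in s.
With the tool pointing down it reaches from about 0.35 to 0.9 m from the base axis. Payload 8.1 kg.
Tool frame: the origin (TCP) lies at the very end of the fingers, on their centre line; the grasp point (between the pads) lies 19 mm behind it (ctrl.tcp_to_grasp is the distance from the TCP to the grasp point, in m); z points along the fingers, y is the line along which they close (so a half turn about z gives the same grasp; the last joint's range is limited). The gripper opens to 92 mm and grips with 3 to 60 N. Pads are 19 mm wide; open, the fingers measure 130 mm over their backs; the gripper's body (75 mm by 190 mm) begins 47 mm behind the grasp point.
Start: joints at [-1.402, 0.434, 0.025, 1.573, -0.012, 1.134, -0.075], TCP at [0.168, 0.602, 0.227] pointing down, gripper open.
Joint ranges: [-2.62, 2.62], [-0.44, 2.09], [-1.27, 1.32], [0.08, 2.57], [-1.32, 4.46], [0.12, 2], [-2.74, 2.74]. Speed limits (rad/s): [2.22, 2.22, 3.01, 3.01, 3.14, 3.14, 3.14].

## Interface

Orientations are given as a unit quaternion [x, y, z, w].
In Python, from bench import ctrl gives the robot as it stands.
- The arm moves only by the shell command python3 -m pendant 'ROWS' [FORCE]. ROWS is JSON, a list of rows, each an object of numbers: "rx", "ry", "rz": the turn, a rotation vector about the tool's x, y, z in degrees; "tx", "ty", "tz": the shift along the tool's x, y, z in m; "fingers": the gripper's target within -1 to 1 (shut at 1, half-way at 0, fully open at -1). A call has 1 to 5 rows; each row is the pose to reach, as a shift and turn from the pose commanded when the call began, along the tool's axes at that moment; what a row does not reach only later rows make up. A row lasts 1/8 s, in which the tool goes at most 62.5 mm and 10.7 degrees, less where a joint would pass 70% of its speed; a pose out of reach is approached as far as the arm can. A call with a gripper value outside its range is refused whole. The fingers move at their own pace and stop on an object; FORCE is the grip in N (left out, the last holds). Time passes only in rows, so rows that repeat a pose let the fingers close. It gives the time, the measured TCP pose, the force, the opening and the grip force at its end, in the units of the state.
- ctrl.get_obs(): the state, without advancing time (a new reading comes with each control period).
- ctrl.capture(name): name is "side" or "top"; returns a dict with "color" (420x560x3 uint8, red, green, blue), "fov_y" (degrees; the focal length in pixels is half the picture's height over the tangent of half this angle, whatever the lens; pixels are square), "cx", "cy" (the principal point, pixels), "view" (4x4, takes a point from world to camera coordinates). Camera axes: x right, y down, z forward; pixel columns grow to the right and rows downward; lengths in m; the calibration is good to about 2 mm. A picture is of the moment at which its call begins. There is no depth.
- ctrl.finish_job(): hands the job in; it is judged then, once.
The state is a dict: "time": time; "joint_positions": joint angles; "dq": joint speeds; "joint_torque": joint torques, N m; "eef_pos": TCP position; "orientation": TCP orientation; "ft_force": force on the tool from outside, world axes, zero at the start; "moment": the same for the moment, N m; "finger_gap": finger opening in m; "finger_force": force on a finger pad.
Only numpy, scipy, OpenCV 4.12 (cv2) and the standard library are available. Lean on these libraries where they do the work, as an engineer would, in place of code of your own. Each camera call takes 0.05 s, during which the arm holds its last target. There are 200 camera calls.

## Task

Hang the steel sharps-bin holder on the slotted upright: hook its two claws into the two lowest slots and press it down until it is locked fully home. Then stand the yellow sharps container in the holder's cup, keeping it upright all the while, and leave the kidney dish, the pump bottle and the cardboard box where they are.

Things in the scene. Friction and masses are not known exactly. Their poses are not given: they have to be found in the camera images.
- upright: Slotted aluminium upright, fixed: face 40 mm wide, sheet 4 mm thick, 365 mm tall, open behind. Origin at z=0 under the middle of the slotted face's front; x points into the face (it looks to -x), z up. Four slots 8 mm wide, 26 mm high, in one column, bottom edges 125, 175, 225, 275 mm up. Holder home: its origin at x -105, y 0, z 90 mm here, same yaw. Foot plate 8 mm high.
- slot_low (a point): Middle of the lowest slot's bottom edge, at the front surface of the upright, 125 mm above the worktop; axes as upright.
- slot_high (a point): The same for the second slot from below, 175 mm above the worktop.
- shelf_edge (a point): Middle of the lower front edge of the fixed white shelf on top of the upright: 68 mm in front of the slotted face, 365 mm above the worktop. The shelf is 150 mm wide and covers all from here back over the slots; a box on it reaches 421 mm.
- holder: Loose steel holder, 0.35 kg, standing in its hanging posture. Origin under the middle of its round cup (outer radius 46, inner 43, height 40, floor 4 mm thick); z up, x from the cup to the back plate, which spans x 101 to 105 mm, is 40 mm wide and 100 mm high. Two claws, one above the other, 50 mm apart, stick out 12.5 mm behind the plate at y 0.
- arm (a point): Middle of the holder's straight level arm between cup and back plate, the place to grip it: 12 mm thick (y), z 39 to 65 mm, free from x 46 to 101 mm. This point is at x 73, y 0, z 52 mm in the holder's frame.
- claw_low (a point): Middle of the underside of the lower claw's tab where it leaves the back plate: x 105, y 0, z 35 mm in the holder's frame. Comes to slot_low when home. Claw 5 mm thick, nose 3 mm; tab 8 mm high, lip hanging 12 mm below it: it enters the slot level, with this point 12 to 18 mm above the slot's bottom edge, plate pushed against the face, then goes down.
- claw_high (a point): The same for the upper claw (z 85 mm in the holder's frame); comes to slot_high when home. The lips are springy wedges: over the last 3 mm down they grip the sheet and need a downward push of about 10 to 18 N; once down they stay.
- container: Loose closed yellow round sharps container, 0.3 kg: base radius 36 mm, 43.5 mm at 105 mm up; white lid of radius 47.5 mm, up to 114 mm; on it an upright flat red grip. Origin at the centre of its underside, z up. In the cup its underside stands on the cup's floor, 4 mm above the holder's origin; any yaw.
- grip (a point): On the container's red grip, on its centre line 140 mm above the underside; axes as container. The grip is 12 mm thick (flat sides face +y and -y), 60 mm long (x) from z 114 to 148 mm, with a round top 39 mm long up to 158 mm.
- dish: Bystander: yellow kidney dish, about 240 by 115 mm, 39 mm high; origin under its middle.
- pump_bottle: Bystander: white pump bottle with a blue label, radius 36 mm, 198 mm high; origin under its middle.
- swab_box: Bystander: cardboard box 70 by 90 by 80 mm; origin under its middle.
Things that resemble listed ones, but are neither listed nor needed, are in the scene too. Leave any orange or pink look-alike of the holder alone.

How it is judged:
On the way, in this order (a step that is already met when the one before it is completed fails the run):
1. the holder hangs in the two lowest slots, pressed fully home (z of claw_low in the frame of slot_low between -0.003 and 0.0015 m and z of claw_high in the frame of slot_high between -0.003 and 0.0015 m and horizontal distance between claw_low and slot_low below 0.004 m and horizontal distance between claw_high and slot_high below 0.004 m), for 0.2 s.
2. the container stands in the holder's cup (horizontal distance between container and holder below 0.01 m and z of container in the frame of holder between 0.001 and 0.007 m), for 0.2 s.
At the end, for the whole second after the job is handed in: Holder hung by both claws in the two lowest slots, tabs seated on the slots' bottom edges (within 1.5 mm in height, 4 mm sideways), level within 6 degrees; container on the cup's floor (3 mm in height, 10 mm off centre, upright within 8 degrees); both released and at rest (all of step 1 and all of step 2 and angle between the x axis of holder and the x axis of upright, either way round below 0.1 rad and angle between holder's own z axis and vertical below 0.1 rad and angle between container's own z axis and vertical below 0.15 rad and linear speed of each of container, holder below 0.02 m/s); the robot touches nothing.
It fails at once if the container is tipped more than 35 degrees (angle between container's own z axis and vertical above 0.61 rad).
It fails at once if the kidney dish is displaced by more than 25 mm (distance of dish from where it was at the start of the episode above 0.025 m).
It fails at once if the pump bottle is displaced by more than 25 mm or tipped (distance of pump_bottle from where it was at the start of the episode above 0.025 m or angle between pump_bottle's own z axis and vertical above 0.35 rad).
It fails at once if the cardboard box is displaced by more than 25 mm (distance of swab_box from where it was at the start of the episode above 0.025 m).
It also fails if it takes over 72 s, if anything falls off the work surface, if the arm or the gripper's body presses on something with over 40 N, if the wrist force passes 120 N, or if a joint passes its speed limit or range.

## Working session

There is one attempt and no reset: what is moved stays moved. The work goes in short steps, Python scripts to look and compute and a shell command to move; the robot and the scene stay as the last step left them, time stands still between calls to the robot, and variables do not carry over. Pictures are saved under pics/ and viewed, at most 10 in all, crops included, and the job is handed in when it is done.

```bash
mkdir -p pics; ls; cat > h.py <<'E'
import numpy as np, cv2
from bench import ctrl
def cap(n):
    c=ctrl.capture(n); c['f']=c['color'].shape[0]/2/np.tan(np.radians(c['fov_y'])/2); c['view']=np.array(c['view']); return c
def ray(c,u,v):
    R=c['view'][:3,:3];t=c['view'][:3,3]
    d=R.T@np.array([(u-c['cx'])/c['f'],(v-c['cy'])/c['f'],1]); return -R.T@t,d
def onz(c,u,v,z):
    o,d=ray(c,u,v); return o+d*(z-o[2])/d[2]
def proj(c,p):
    q=c['view'][:3,:3]@np.array(p)+c['view'][:3,3]; return np.array([c['cx']+c['f']*q[0]/q[2],c['cy']+c['f']*q[1]/q[2]])
def tri(c1,p1,c2,p2):
    o1,d1=ray(c1,*p1);o2,d2=ray(c2,*p2); A=np.stack([d1,-d2],1); s=np.linalg.lstsq(A,o2-o1,rcond=None)[0]
    a=o1+s[0]*d1;b=o2+s[1]*d2; return (a+b)/2,np.linalg.norm(a-b)
E
python3 - <<'E'
from h import *
for n in('side','top'):
    c=cap(n); cv2.imwrite(f'pics/{n}0.png',cv2.resize(c['color'][:,:,::-1],(800,600),interpolation=cv2.INTER_CUBIC))
    print(n,c['fov_y'],c['cx'],c['cy'],c['f'],(-c['view'][:3,:3].T@c['view'][:3,3]).round(3),c['view'][:3,:3].round(3).tolist(),[k for k in c])
print(ctrl.get_obs())
E
```

```text
pics
side 43.79225256158377 281.02851729652707 208.26322290977748 522.4934815774895 [ 0.087 -0.763  1.272] [[0.904, -0.428, 0.007], [-0.318, -0.681, -0.66], [0.287, 0.594, -0.751]] ['color', 'fov_y', 'cx', 'cy', 'view', 'f']
top 45.13889004143271 275.52741464396354 210.40087541192617 505.25188339597565 [0.323 0.074 1.445] [[0.002, -1.0, 0.002], [-0.994, -0.002, -0.107], [0.107, -0.002, -0.994]] ['color', 'fov_y', 'cx', 'cy', 'view', 'f']
{'time': 0.1, 'joint_positions': array([-1.40160251,  0.4351439 ,  0.02501522,  1.57397348, -0.01156925,
        1.13399015, -0.07513322]), 'dq': array([ 0.00023006, -0.00187483, -0.00038124, -0.00283387,  0.00107871,
        0.0004101 ,  0.00063085]), 'joint_torque': array([ 3.61546518e-03, -6.69128036e+01,  9.88149494e-01, -3.15144253e+01,
       -6.05321000e-02,  3.74392793e-02,  2.48143283e-05]), 'eef_pos': array([0.16775303, 0.60161364, 0.2260424 ]), 'orientation': array([ 1.35541900e-01,  9.90771378e-01, -6.85411128e-04, -7.77898504e-06]), 'ft_force': array([-0.36758272, -0.602962  , -0.03104793]), 'moment': array([-2.29632545e-02, -2.80994524e-02,  7.07563899e-05]), 'finger_force': 0.0, 'finger_gap': 0.09178263236723545}
```

View pics/side0.png

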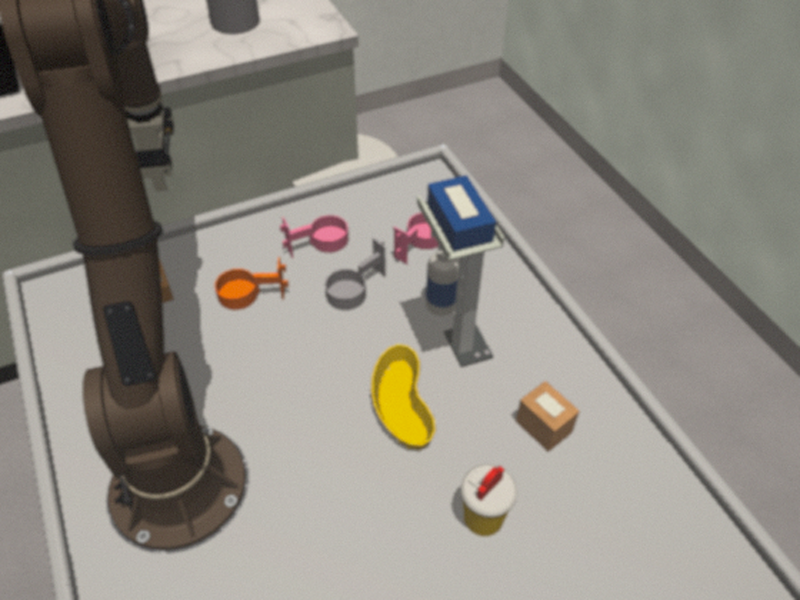

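View pics/top0.png

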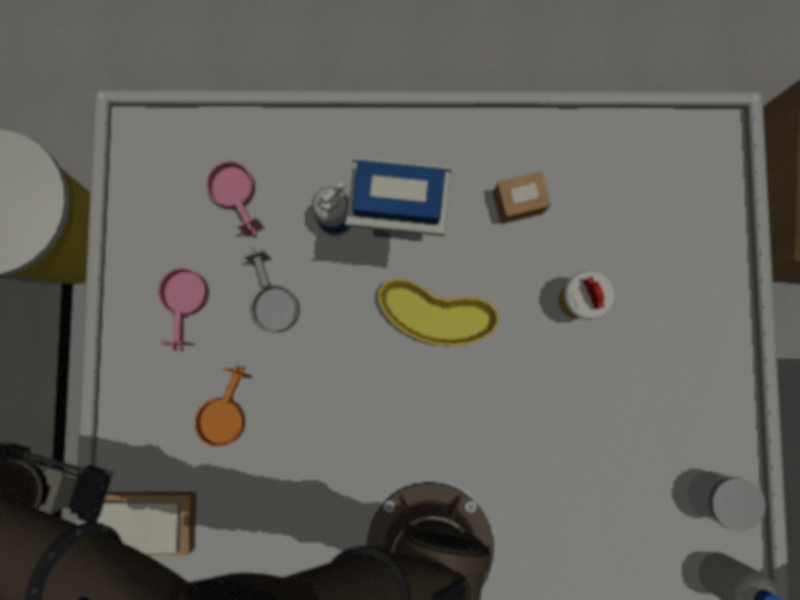

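Side view: grey holder at (347,288), upright (468,310) with shelf (460,215), container (488,498). Top view: grey holder cup (275,308) with its plate at (257,257), container (590,297), shelf front edge from (348,227) to (445,233).
Holder candidates in the top view: grey (275,308), orange (220,420), pink (232,185) and pink (185,290). I choose grey, as it is steel. Container candidates: the white-lidded yellow one (590,297), the big yellow drum off the table (20,200), and the dish (440,315). I choose the one with the red grip. One close composite crop comes next.

```bash
python3 - <<'E'
from h import *
s=cap('side');t=cap('top')
def crop(c,x,y,w,h,k): return cv2.resize(c['color'][y:y+h,x:x+w,::-1],(w*k,h*k),interpolation=cv2.INTER_CUBIC)
a=crop(t,160,165,66,75,4);b=crop(t,235,100,90,75,4)
d=crop(s,220,155,66,75,4);e=crop(s,275,170,90,75,4)
im=np.vstack([np.hstack([a,b]),np.hstack([d,e])]);print(im.shape);cv2.imwrite('pics/c1.png',im)
np.savez('im0.npz',s=s['color'],t=t['color'])
# container red grip, lid
for n,c in(('side',s),('top',t)):
    I=c['color'].astype(int);m=((I[...,0]>120)&(I[...,1]<60)&(I[...,2]<60)).astype(np.uint8)
    k,l,st,ce=cv2.connectedComponentsWithStats(m);
    for i in range(1,k):
        if st[i,4]>15: print(n,st[i],ce[i], cv2.minAreaRect(np.argwhere(l==i)[:,::-1].astype(np.float32)))
    # white lid / yellow
    print(I[int(297*.7),int(578*.7)] if n=='top' else I[int(480*.7),int(472*.7)])
E
```

```text
(600, 624, 3)
side [336 328  15  18 105] [342.47619048 335.99047619] ((342.4400329589844, 336.08001708984375), (6.0, 22.000003814697266), 36.869895935058594)
[210 202 191]
top [418 200   4   8  19] [419.31578947 203.89473684] ((419.10009765625, 203.70004272460938), (7.602630138397217, 2.236067771911621), 63.43495178222656)
[146 145 137]
```

View pics/c1.png

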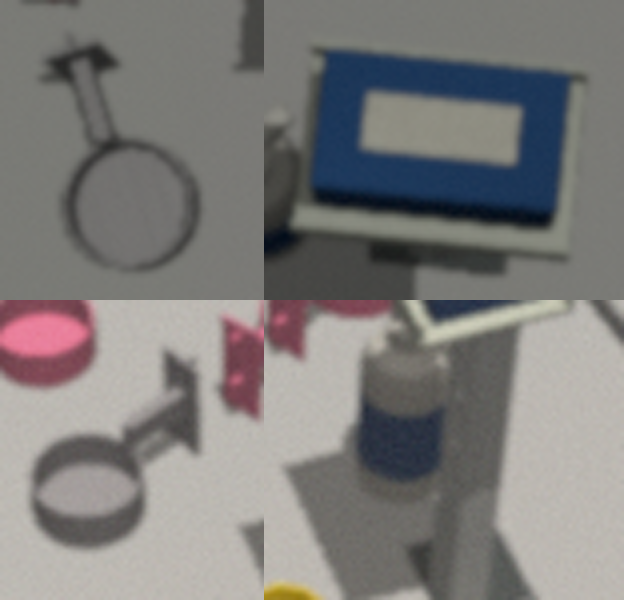

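Crop: the holder is plain grey steel with a round cup (top view, rim centre about px (193,216)), and its arm and plate point up-left. The shelf's front lower corners are at top px (242.3,157) and (311,164.3), side px (315,181.3) and (351.5,172). Next I triangulate and check against the known sizes.

```bash
cat > m.py <<'E'
from h import *
s=cap('side');t=cap('top')
L,e1=tri(t,(242.25,157),s,(315,181.25));R,e2=tri(t,(311,164.25),s,(351.5,172))
print('shelf',L.round(4),R.round(4),e1.round(4),e2.round(4),np.linalg.norm(L-R))
a=onz(t,242.25,157,.365);b=onz(t,311,164.25,.365);print('onz',a,b,np.linalg.norm(a-b))
d=(a-b)/np.linalg.norm(a-b);ux=np.array([d[1],-d[0],0]);yawU=np.arctan2(ux[1],ux[0]);U=(a+b)/2+.068*ux;U[2]=0
print('upright',U,np.degrees(yawU))
# cup rim: outer edge fit. dark ring in top
G=cv2.GaussianBlur(cv2.cvtColor(t['color'],cv2.COLOR_RGB2GRAY),(0,0),.7).astype(float)
c0=np.array([193.,216.2])
for it in range(3):
    P=[]
    for th in np.arange(0,360,6):
        if 75<th<135: continue  # arm side
        u=np.array([np.cos(np.radians(th)),-np.sin(np.radians(th))]); r=np.arange(12,20,.25)
        p=c0+r[:,None]*u; v=cv2.remap(G.astype(np.float32),p[:,0].astype(np.float32)[None],p[:,1].astype(np.float32)[None],1)[0]
        P.append(p[np.argmin(v)])
    P=np.array(P,np.float32); el=cv2.fitEllipse(P); c0=np.array(el[0])
print('cup ellipse',el)
H=onz(t,*c0,.040);print('cup',H)
A=onz(t,160+103/4,165+138/4,.065);B=onz(t,160+82/4,165+61/4,.065)
print('arm',A,B,'yaw',np.degrees(np.arctan2(*(B-A)[1::-1])),'from cup',np.degrees(np.arctan2(*(B-H)[1::-1])),np.linalg.norm((A-H)[:2]),np.linalg.norm((B-H)[:2]))
g=onz(t,415.6,204.5,.158);print('grip?',g)
Ty,e=tri(t,(595*.7,293*.7),s,(342.4,336));print('grip tri',Ty,e)
E
python3 m.py; python3 - <<'E'
import sys;sys.path.insert(0,'.')
from h import *
t=cap('top');s=cap('side')
I=t['color'].astype(int)
sub=t['color'][185:230,390:435]
hs=cv2.cvtColor(sub,cv2.COLOR_RGB2HSV)
m=(((hs[...,0]<8)|(hs[...,0]>172))&(hs[...,1]>130)).astype(np.uint8)
p=np.argwhere(m)[:,::-1].astype(np.float32)+[390,185];print(len(p),p.mean(0),cv2.minAreaRect(p.astype(np.float32)))
sub=s['color'][310:390,310:375];hs=cv2.cvtColor(sub,cv2.COLOR_RGB2HSV)
m=(((hs[...,0]<8)|(hs[...,0]>172))&(hs[...,1]>130)).astype(np.uint8);p=np.argwhere(m)[:,::-1].astype(np.float32)+[310,310];print(len(p),p.mean(0),cv2.minAreaRect(p.astype(np.float32)))
k=6;c=cv2.resize(s['color'][225:265,285:345,::-1] if 0 else s['color'][165:265,295:355,::-1],None,fx=6,fy=6,interpolation=cv2.INTER_CUBIC)
h=cv2.resize(s['color'][165:225,220:275,::-1],None,fx=7,fy=7,interpolation=cv2.INTER_CUBIC)
im=np.zeros((600,360+385,3),np.uint8);im[:,:360]=c;im[:420,360:]=h;im=cv2.convertScaleAbs(im,alpha=1.4,beta=-60);cv2.imwrite('pics/c2.png',im)
E
```

```text
shelf [0.6136 0.1495 0.189 ] [ 0.5787 -0.0223  0.3904] 0.0402 0.0927 0.26700657167310626
onz [0.55634203 0.14472119 0.365     ] [ 0.54064138 -0.00474164  0.365     ] 0.15028522073438
upright [0.6161196  0.06288566 0.        ] -5.996768942092135
cup ellipse ((192.6138916015625, 216.39830017089844), (30.294546127319336, 30.87419319152832), 91.92267608642578)
cup [0.45747018 0.30301859 0.04      ]
arm [0.50177259 0.31874213 0.065     ] [0.55539084 0.33436263 0.065     ] yaw 16.242325226331577 from cup 17.749677166411782 0.04700992845597481 0.10281490745573464
grip? [ 0.47794491 -0.28788129  0.158     ]
grip tri [ 0.47830912 -0.29502097  0.14057707] 0.0003465275997146234
150 [416.07333333 204.33333333] ((416.5567321777344, 204.25257873535156), (20.611526489257812, 8.325839042663574), 66.03751373291016)
164 [342.62804878 336.34146341] ((342.0000305175781, 336.5000305175781), (7.77817440032959, 24.748737335205078), 45.0)
```

View pics/c2.png

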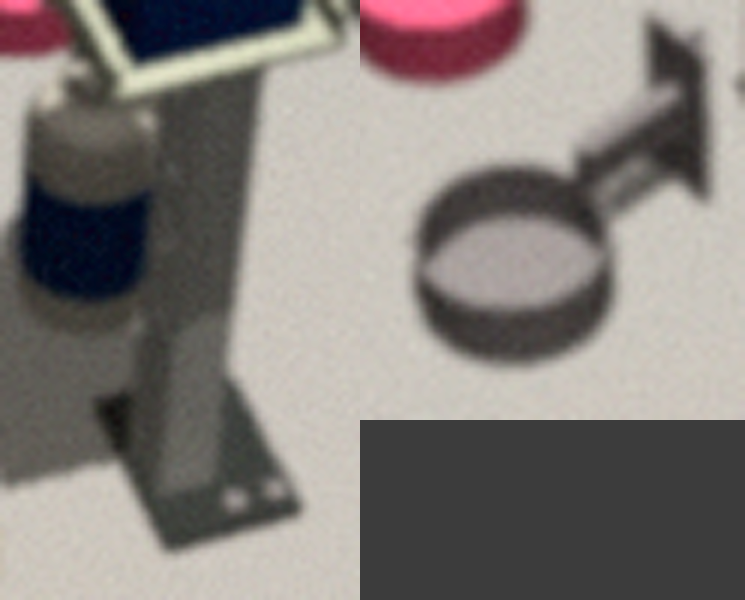

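c2: the side view shows the upright's dark front strip near px (318–321, 200–245), and the shelf's near corner at px (314.2,181.2) is the front −y corner, which I had mismatched. I redo that triangulation, locate the pump bottle for clearance, and work out the first moves.

```bash
cat >> h.py <<'E'
from scipy.spatial.transform import Rotation as Ro
def tgt(yaw,tilt): # tool x=-h, y=left, z down, then tilt so fingers point forward along yaw
    y=np.radians(yaw); hx=np.array([np.cos(y),np.sin(y),0]); R0=np.stack([-hx,np.cross([0,0,-1],-hx),[0,0,-1]],1)
    return Ro.from_matrix(R0)*Ro.from_rotvec([0,-np.radians(tilt),0])
def go(grasp,yaw,tilt,cur=None):
    o=ctrl.get_obs(); R=Ro.from_quat(o['orientation']); T=tgt(yaw,tilt)
    p=np.array(grasp)+T.apply([0,0,ctrl.tcp_to_grasp])
    print('t(mm)',(R.inv().apply(p-o['eef_pos'])*1000).round(1),'r(deg)',np.degrees((R.inv()*T).as_rotvec()).round(2))
def where():
    o=ctrl.get_obs();R=Ro.from_quat(o['orientation']);z=R.apply([0,0,1]);y=R.apply([0,1,0])
    print('t%.1f'%o['time'],'grasp',(o['eef_pos']-z*ctrl.tcp_to_grasp).round(4),'yaw',np.degrees(np.arctan2(y[1],y[0])).round(2)-90,'tilt',np.degrees(np.arccos(-z[2])).round(2),'roll',np.degrees(np.arcsin(y[2])).round(2),'F',o['ft_force'].round(1),'M',o['moment'].round(2),'gap',round(o['finger_gap'],4),'q',o['joint_positions'].round(2))
E
python3 - <<'E'
from h import *
t=cap('top');s=cap('side')
print('shelf R tri',tri(t,(311,164.25),s,(314.2,181.2)))
# foot plate front-near corner bottom (side) z=8mm top
for u,v in((170,545),(300,510),(100,400)): print('foot',onz(s,295+u/6,165+v/6,.004).round(4))
for u,v in((160,490),(135,470),(220,487)): print('face base',onz(s,295+u/6,165+v/6,.008).round(4))
# bottle: side base ellipse and top body
print('bottle', onz(s,295+85/6,165+320/6,0).round(3), 'label mid L/R', onz(s,295+25/6,165+240/6,.07).round(3),onz(s,295+150/6,165+240/6,.07).round(3))
for z in(.1,.13): print('bottle top',onz(t,332*.7,206*.7,z).round(3))
go([.522,.324,.20],17.6,50); where()
E
```

```text
shelf R tri (array([ 0.54048708, -0.00466378,  0.36919575]), np.float64(0.0014240733599527866))
foot [0.6047 0.0147 0.004 ]
foot [0.6744 0.0061 0.004 ]
foot [0.616  0.1117 0.004 ]
face base [0.6148 0.0445 0.008 ]
face base [0.6093 0.0611 0.008 ]
face base [0.6431 0.0334 0.008 ]
bottle [0.636 0.166 0.   ] label mid L/R [0.602 0.176 0.07 ] [0.66  0.149 0.07 ]
bottle top [0.649 0.189 0.1  ]
bottle top [0.642 0.186 0.13 ]
t(mm) [-427.9 -164.9   38.8] r(deg) [-14.46 -48.56 -31.02]
t0.5 grasp [0.1678 0.6021 0.2455] yaw -15.579999999999998 tilt 0.0 roll 0.0 F [0.2 0.6 0.8] M [-0.02  0.03 -0.03] gap 0.0918 q [-1.4   0.43  0.03  1.57 -0.01  1.13 -0.08]
```

```bash
python3 -m pendant '[{"tx":-0.06,"ty":-0.02,"tz":0.005,"rx":-2,"ry":-7,"rz":-4.5},{"tx":-0.115,"ty":-0.045,"tz":0.01,"rx":-4,"ry":-14,"rz":-9},{"tx":-0.17,"ty":-0.066,"tz":0.015,"rx":-6,"ry":-21,"rz":-13},{"tx":-0.23,"ty":-0.09,"tz":0.02,"rx":-8.5,"ry":-28,"rz":-18},{"tx":-0.285,"ty":-0.11,"tz":0.025,"rx":-10.5,"ry":-35,"rz":-22}]'; python3 -c "
from h import *
where();go([.522,.324,.15],17.6,50)"
```

```text
t0.5 grasp [0.1678 0.6021 0.2455] yaw -15.579999999999998 tilt 0.0 roll 0.0 F [0.2 0.6 0.8] M [-0.02  0.03 -0.03] gap 0.0918 q [-1.4   0.43  0.03  1.57 -0.01  1.13 -0.08]
t(mm) [-427.9 -164.9   88.8] r(deg) [-14.46 -48.56 -31.02]invalid input
```

```bash
python3 -m pendant '[{"tx":-0.06,"ty":-0.02,"tz":0.005,"rx":-2,"ry":-7,"rz":-4.5,"fingers":-1},{"tx":-0.115,"ty":-0.045,"tz":0.01,"rx":-4,"ry":-14,"rz":-9,"fingers":-1},{"tx":-0.17,"ty":-0.066,"tz":0.015,"rx":-6,"ry":-21,"rz":-13,"fingers":-1},{"tx":-0.23,"ty":-0.09,"tz":0.02,"rx":-8.5,"ry":-28,"rz":-18,"fingers":-1},{"tx":-0.285,"ty":-0.11,"tz":0.025,"rx":-10.5,"ry":-35,"rz":-22,"fingers":-1}]'; python3 -c "
from h import *
where();go([.522,.324,.15],17.6,50)"
```

```text
time: 1.12
eef_pos: [0.4106, 0.4215, 0.203]
orientation: [-0.056, 0.949, 0.048, 0.305]
ft_force: [2.6, -0.2, 0.7]
finger_gap: 0.0916
finger_force: 0.0
t1.1 grasp [0.3998 0.4191 0.2182] yaw 7.8700000000000045 tilt 35.96 roll 3.27 F [ 2.6 -0.2  0.7] M [-0.05  0.44 -0.04] gap 0.0916 q [-1.45  0.23  0.28  2.18  0.93  0.56 -0.25]
t(mm) [ -55.8 -112.9  112.7] r(deg) [ -4.25 -13.85  -9.37]
```

```bash
python3 -m pendant '[{"tx":-0.02,"ty":-0.038,"tz":0.03,"rx":-1.4,"ry":-5,"rz":-3,"fingers":-1},{"tx":-0.04,"ty":-0.075,"tz":0.07,"rx":-3,"ry":-10,"rz":-6.5,"fingers":-1},{"tx":-0.055,"ty":-0.113,"tz":0.112,"rx":-4.2,"ry":-13.8,"rz":-9.4,"fingers":-1},{"tx":-0.055,"ty":-0.113,"tz":0.112,"rx":-4.2,"ry":-13.8,"rz":-9.4,"fingers":-1}]'; python3 -c "
from h import *
where();go([.522,.324,.06],17.6,50)
t=cap('top');cv2.imwrite('pics/top1.png',cv2.resize(t['color'][140:245,130:270,::-1],None,fx=5.5,fy=5.5,interpolation=cv2.INTER_CUBIC))"
```

```text
time: 1.62
eef_pos: [0.5155, 0.3488, 0.1719]
orientation: [-0.111, 0.902, 0.043, 0.416]
ft_force: [0.5, -0.3, 0.7]
finger_gap: 0.0918
finger_force: 0.0
t1.6 grasp [0.5015 0.3456 0.1841] yaw 13.689999999999998 tilt 49.44 roll -0.85 F [ 0.5 -0.3  0.7] M [-0.16  0.83  0.  ] gap 0.0918 q [-1.28  0.35  0.34  2.38  2.03  0.5  -1.11]
t(mm) [ 84.8 -22.8  92.1] r(deg) [-3.54 -0.6  -1.88]
```

View pics/top1.png

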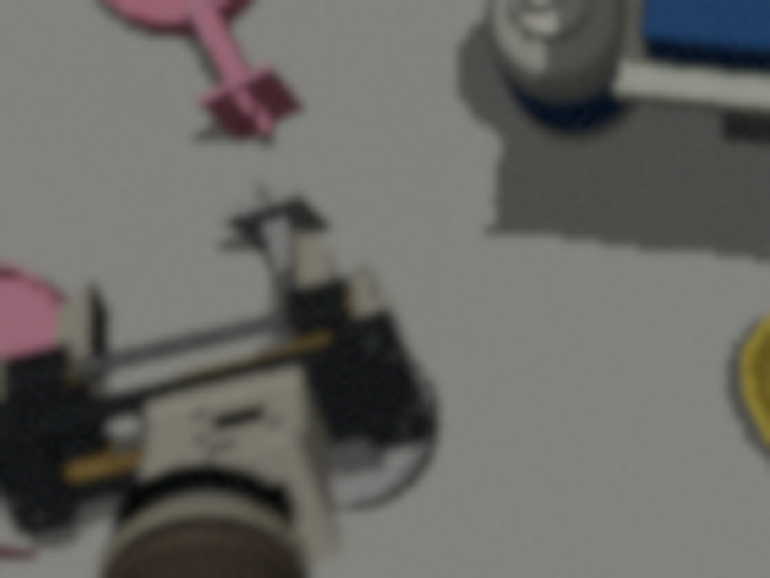

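The picture shows the tool lagging its target: it is still about 20 mm too far left, and the arm (crop (285,270)) lies just inside the right finger. I correct it at height first.

```bash
python3 -c "
from h import *
go([.522,.324,.13],17.6,50)"; python3 -m pendant '[{"fingers":-1}]'; python3 -c "
from h import *
where();go([.525,.3245,.13],17.6,50)"
```

```text
t(mm) [ 31.3 -20.5  45. ] r(deg) [-3.6  -0.53 -1.58]
t1.7 grasp [0.5032 0.3427 0.1827] yaw 13.829999999999998 tilt 49.52 roll -1.12 F [ 1.2 -4.1 -1.3] M [-0.36  0.91 -0.21] gap 0.0918 q [-1.28  0.35  0.34  2.38  2.05  0.51 -1.12]
t(mm) [ 29.3 -20.7  47.3] r(deg) [-3.6  -0.53 -1.58]invalid input
```

```bash
python3 -m pendant '[{"tx":0.015,"ty":-0.011,"tz":0.023,"rx":-1.8,"ry":-0.3,"rz":-0.8,"fingers":-1},{"tx":0.029,"ty":-0.021,"tz":0.047,"rx":-3.6,"ry":-0.5,"rz":-1.6,"fingers":-1},{"tx":0.029,"ty":-0.021,"tz":0.047,"rx":-3.6,"ry":-0.5,"rz":-1.6,"fingers":-1},{"tx":0.029,"ty":-0.021,"tz":0.047,"rx":-3.6,"ry":-0.5,"rz":-1.6,"fingers":-1}]'; python3 -c "
from h import *
where();go([.525,.3245,.053],17.6,50)"
```

```text
time: 2.17
eef_pos: [0.5368, 0.3312, 0.1202]
orientation: [-0.135, 0.897, 0.065, 0.416]
ft_force: [-0.6, 0.4, -0.5]
finger_gap: 0.0918
finger_force: 0.0
t2.2 grasp [0.5231 0.3269 0.1323] yaw 17.239999999999995 tilt 49.85 roll 0.22 F [-0.6  0.4 -0.5] M [-0.18  0.92  0.03] gap 0.0918 q [-1.03  0.47  0.18  2.43  2.48  0.62 -1.46]
t(mm) [59.9 -3.1 52. ] r(deg) [-0.13 -0.15 -0.4 ]
```

```bash
python3 -m pendant '[{"tx":0.015,"ty":-0.001,"tz":0.013,"rx":0,"ry":0,"rz":0,"fingers":-1},{"tx":0.03,"ty":-0.002,"tz":0.026,"rx":0,"ry":0,"rz":0,"fingers":-1},{"tx":0.045,"ty":-0.003,"tz":0.039,"rx":0,"ry":0,"rz":-0.4,"fingers":-1},{"tx":0.06,"ty":-0.003,"tz":0.052,"rx":-0.1,"ry":-0.1,"rz":-0.4,"fingers":-1},{"tx":0.06,"ty":-0.003,"tz":0.052,"rx":-0.1,"ry":-0.1,"rz":-0.4,"fingers":-1}]'; python3 -c "
from h import *
where();go([.525,.3245,.053],17.6,50)"
```

```text
time: 2.8
eef_pos: [0.538, 0.3299, 0.0401]
orientation: [-0.14, 0.896, 0.064, 0.417]
ft_force: [0.1, -0.0, 0.3]
finger_gap: 0.0917
finger_force: 0.0
t2.8 grasp [0.5242 0.3255 0.0522] yaw 17.730000000000004 tilt 49.92 roll -0.1 F [ 0.1 -0.   0.3] M [-0.21  0.92 -0.01] gap 0.0917 q [-0.95  0.68  0.09  2.45  2.6   0.83 -1.62]
t(mm) [-0.9 -1.2 -0.2] r(deg) [ 0.04 -0.08  0.16]
```

Close at 45 N.

```bash
python3 -m pendant '[{"tx":0,"ty":0,"tz":0,"rx":0,"ry":0,"rz":0,"fingers":0.5},{"tx":0,"ty":0,"tz":0,"rx":0,"ry":0,"rz":0,"fingers":1},{"tx":0,"ty":0,"tz":0,"rx":0,"ry":0,"rz":0,"fingers":1},{"tx":0,"ty":0,"tz":0,"rx":0,"ry":0,"rz":0,"fingers":1},{"tx":0,"ty":0,"tz":0,"rx":0,"ry":0,"rz":0,"fingers":1}]' 50;python3 -m pendant '[{"tx":0,"ty":0,"tz":0,"rx":0,"ry":0,"rz":0,"fingers":1},{"tx":0,"ty":0,"tz":0,"rx":0,"ry":0,"rz":0,"fingers":1},{"tx":0,"ty":0,"tz":0,"rx":0,"ry":0,"rz":0,"fingers":1}]' ; python3 -c "
from h import *
where()"
```

```text
time: 3.42
eef_pos: [0.5385, 0.3285, 0.0402]
orientation: [-0.139, 0.896, 0.065, 0.417]
ft_force: [-0.4, 0.2, 0.4]
finger_gap: 0.0463
finger_force: 0.0
time: 3.8
eef_pos: [0.5384, 0.3285, 0.04]
orientation: [-0.139, 0.896, 0.065, 0.417]
ft_force: [-0.1, -0.5, -0.3]
finger_gap: 0.0165
finger_force: 0.0
t3.8 grasp [0.5247 0.3242 0.0521] yaw 17.650000000000006 tilt 49.91 roll -0.02 F [-0.1 -0.5 -0.3] M [-0.27  0.9   0.  ] gap 0.0165 q [-0.95  0.68  0.09  2.45  2.6   0.83 -1.62]
```

```bash
python3 -m pendant '[{"tx":0,"ty":0,"tz":0,"rx":0,"ry":0,"rz":0,"fingers":1},{"tx":0,"ty":0,"tz":0,"rx":0,"ry":0,"rz":0,"fingers":1},{"tx":0,"ty":0,"tz":0,"rx":0,"ry":0,"rz":0,"fingers":1}]' ; python3 -c "
from h import *
where()
o=ctrl.get_obs();R=Ro.from_quat(o['orientation']);print(R.inv().apply([0,0,.16])*1000)"
```

```text
time: 4.18
eef_pos: [0.5384, 0.3288, 0.0401]
orientation: [-0.139, 0.896, 0.065, 0.417]
ft_force: [0.8, 1.8, -1.5]
finger_gap: 0.0117
finger_force: 50.0
t4.2 grasp [0.5247 0.3244 0.0522] yaw 17.659999999999997 tilt 49.92 roll -0.01 F [ 0.8  1.8 -1.5] M [-0.12  0.99  0.16] gap 0.0117 q [-0.95  0.68  0.09  2.45  2.6   0.83 -1.62]
[-1.22416343e+02 -3.09884722e-02 -1.03025424e+02]
```

```bash
python3 -m pendant '[{"tx":-0.02,"ty":0,"tz":-0.017,"rx":0,"ry":0,"rz":0,"fingers":1},{"tx":-0.04,"ty":0,"tz":-0.034,"rx":0,"ry":0,"rz":0,"fingers":1},{"tx":-0.06,"ty":0,"tz":-0.051,"rx":0,"ry":0,"rz":0,"fingers":1},{"tx":-0.08,"ty":0,"tz":-0.067,"rx":0,"ry":0,"rz":0,"fingers":1},{"tx":-0.09,"ty":0,"tz":-0.076,"rx":0,"ry":0,"rz":0,"fingers":1}]' ; python3 -c "
from h import *
where()
U=np.array([.6161,.0629,0]);y=np.radians(-6);ux=np.array([np.cos(y),np.sin(y),0])
G=U-ux*(.1050-.0705)
for b in(.1,.05): print(b); go(G-ux*b+[0,0,.09+.0522+.015],-6,50)"
```

```text
time: 4.8
eef_pos: [0.5378, 0.328, 0.1586]
orientation: [-0.139, 0.896, 0.065, 0.417]
ft_force: [0.5, -0.7, -4.5]
finger_gap: 0.0117
finger_force: 50.0
t4.8 grasp [0.5241 0.3237 0.1707] yaw 17.629999999999995 tilt 49.88 roll 0.02 F [ 0.5 -0.7 -4.5] M [-0.44  1.34  0.01] gap 0.0117 q [-1.09  0.37  0.26  2.41  2.4   0.52 -1.34]
0.1
t(mm) [  84.8 -228.3  -79.8] r(deg) [18.1  -0.12 15.19]
0.05
t(mm) [  55.2 -248.3  -44.8] r(deg) [18.1  -0.12 15.19]
```

```bash
python3 -m pendant '[{"tx":0.015,"ty":-0.04,"tz":-0.014,"rx":3.2,"ry":0,"rz":2.7,"fingers":1},{"tx":0.032,"ty":-0.085,"tz":-0.03,"rx":6.8,"ry":0,"rz":5.7,"fingers":1},{"tx":0.05,"ty":-0.135,"tz":-0.047,"rx":10.5,"ry":0,"rz":9,"fingers":1},{"tx":0.068,"ty":-0.185,"tz":-0.065,"rx":14.5,"ry":-0.1,"rz":12.2,"fingers":1},{"tx":0.085,"ty":-0.228,"tz":-0.08,"rx":18.1,"ry":-0.1,"rz":15.2,"fingers":1}]' ; python3 -m pendant '[{"tx":0,"ty":0,"tz":0,"rx":0,"ry":0,"rz":0,"fingers":1},{"tx":0,"ty":0,"tz":0,"rx":0,"ry":0,"rz":0,"fingers":1}]'; cat > n.py <<'E'
from h import *
import sys
where()
U=np.array([.6161,.0629,0]);y=np.radians(-6);ux=np.array([np.cos(y),np.sin(y),0]);uy=np.array([-ux[1],ux[0],0])
o=ctrl.get_obs();R=Ro.from_quat(o['orientation']);g=o['eef_pos']-R.apply([0,0,ctrl.tcp_to_grasp])-U
print('holder origin in upright (mm): plate gap',-1000*(g@ux+.0345),'lat',1000*g@uy,'claw z above slot',1000*(g[2]-.1422))
G=U-ux*(.1050-.0705)
for a in sys.argv[1:]:
    b,l,h=map(float,a.split(',')); go(G-ux*b/1e3+uy*l/1e3+[0,0,.1422+h/1e3],-6,50)
E
python3 n.py 50,0,15 100,0,15
```

```text
time: 5.42
eef_pos: [0.5127, 0.1539, 0.1433]
orientation: [0.013, 0.906, -0.005, 0.423]
ft_force: [0.8, -1.5, -4.2]
finger_gap: 0.0115
finger_force: 50.0
time: 5.68
eef_pos: [0.5137, 0.1549, 0.1434]
orientation: [0.012, 0.906, -0.004, 0.423]
ft_force: [0.7, 0.4, -3.1]
finger_gap: 0.0117
finger_force: 50.0
t5.7 grasp [0.4993 0.1552 0.1555] yaw -1.4000000000000057 tilt 50.03 roll 0.17 F [ 0.7  0.4 -3.1] M [0.03 1.41 0.02] gap 0.0117 q [-0.48  0.36 -0.38  2.56  2.05  0.84 -1.21]
holder origin in upright (mm): plate gap 91.31902922050652 lat 79.62886168998392 claw z above slot 13.272954253425839
t(mm) [-23.8 -83.9  25.4] r(deg) [3.63 0.02 2.82]
t(mm) [  8.2 -79.9 -12.8] r(deg) [3.63 0.02 2.82]
```

```bash
python3 -m pendant '[{"tx":-0.008,"ty":-0.03,"tz":0.008,"rx":1.2,"ry":0,"rz":0.9,"fingers":1},{"tx":-0.016,"ty":-0.056,"tz":0.017,"rx":2.4,"ry":0,"rz":1.9,"fingers":1},{"tx":-0.024,"ty":-0.084,"tz":0.025,"rx":3.6,"ry":0,"rz":2.8,"fingers":1},{"tx":-0.024,"ty":-0.084,"tz":0.025,"rx":3.6,"ry":0,"rz":2.8,"fingers":1},{"tx":-0.024,"ty":-0.084,"tz":0.025,"rx":3.6,"ry":0,"rz":2.8,"fingers":1}]' ;python3 n.py 50,0,15 30,0,15
```

```text
time: 6.3
eef_pos: [0.5461, 0.0718, 0.1459]
orientation: [0.046, 0.905, -0.021, 0.423]
ft_force: [-0.0, 0.4, -3.2]
finger_gap: 0.0116
finger_force: 50.0
t6.3 grasp [0.5318 0.0732 0.158 ] yaw -5.810000000000002 tilt 50.07 roll 0.0 F [-0.   0.4 -3.2] M [0.17 1.42 0.06] gap 0.0116 q [-0.24  0.35 -0.38  2.56  2.21  0.79 -1.2 ]
holder origin in upright (mm): plate gap 50.452852275591184 lat 1.4633297461665415 claw z above slot 15.761420840306517
t(mm) [ 0.3 -1.5  0.8] r(deg) [0.14 0.07 0.12]
t(mm) [-12.5  -1.6  16.2] r(deg) [0.14 0.07 0.12]
```

```bash
python3 -c "
from h import *
s=cap('side');t=cap('top')
a=cv2.resize(s['color'][165:265,285:365,::-1],None,fx=6,fy=6,interpolation=cv2.INTER_CUBIC);a=cv2.convertScaleAbs(a,alpha=1.5,beta=-40)
U=np.array([.6161,.0629,0]);y=np.radians(-6);ux=np.array([np.cos(y),np.sin(y),0]);uy=np.array([-ux[1],ux[0],0])
for z in(.125,.151,.175,.201,.225,.275):
    for l in(-.02,-.004,.004,.02):
        p=(proj(s,U+uy*l+[0,0,z])-[285,165]+.5)*6-.5; cv2.circle(a,tuple(int(v) for v in p),2,(0,255,0) if abs(l)<.01 else (0,0,255),-1)
b=cv2.resize(t['color'][130:200,225:325,::-1],None,fx=3,fy=3,interpolation=cv2.INTER_CUBIC)
im=np.zeros((600,790,3),np.uint8);im[:,:480]=a;im[:210,480:780]=b;cv2.imwrite('pics/c3.png',im)"
```

```text
(no output)
```

View pics/c3.png

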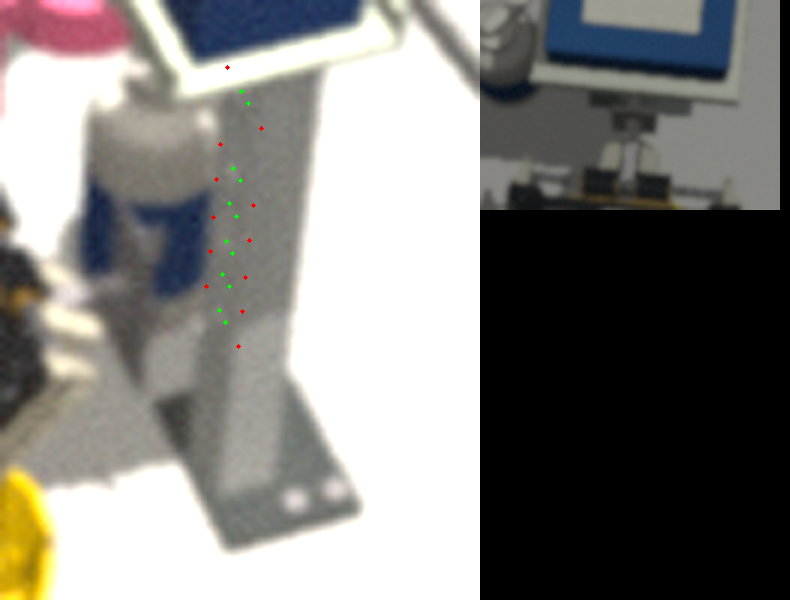

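c3: the projected face edges fall on the upright within a couple of mm in the side view, and in the top view the plate (crop (632,122)) sits below the shelf. I refine the lateral offset with sub-pixel edges in both views before inserting.

```bash
python3 - <<'E'
from h import *
s=cap('side');t=cap('top')
U=np.array([.6161,.0629,0]);y=np.radians(-6);ux=np.array([np.cos(y),np.sin(y),0]);uy=np.array([-ux[1],ux[0],0])
def edge(c,P,n,sign,rng=6,off=None):
    # subpixel edge along image direction n near projected P
    G=c['color'].astype(np.float32).mean(2); p=proj(c,P)
    r=np.arange(-rng,rng+.01,.1); q=(p+r[:,None]*n).astype(np.float32)
    v=cv2.remap(G,q[:,0][None],q[:,1][None],cv2.INTER_LINEAR)[0]; g=np.gradient(cv2.GaussianBlur(v[None],(0,0),6)[0])*sign
    k=np.argmax(g); return r[k],g[k]
def scan(name,c,pts,l0,sign):
    out=[]
    for P in pts:
        a=proj(c,P);b=proj(c,P+uy*.01);n=(b-a)/np.linalg.norm(b-a);mm=10/np.linalg.norm(b-a)
        e,g=edge(c,P,n,sign);out.append(e*mm)
    print(name,'edge offset along uy mm: med',np.median(out).round(2),np.round(out,1))
z=lambda h:np.array([0,0,h])
# top: shelf ends (dark table -> light shelf). left end l=+.075, right l=-.075
xs=np.arange(-.064,-.02,.004)
scan('shelf L',t,[U+ux*x+uy*.075+z(.365) for x in xs],0,-1)
scan('shelf R',t,[U+ux*x-uy*.075+z(.365) for x in xs],0,1)
# shelf front edge points: along ux
o=[]
for l in np.arange(-.07,.071,.01):
    P=U-ux*.068+uy*l+z(.365);a=proj(t,P);b=proj(t,P+ux*.01);n=(b-a)/np.linalg.norm(b-a);e,g=edge(t,P,n,1,4);o.append(e*10/np.linalg.norm(b-a))
print('shelf front mm along ux',np.round(o,1),'slope deg',np.degrees(np.polyfit(np.arange(-.07,.071,.01)*1e3,o,1)[0]).round(2))
# plate in top view from kinematics
ob=ctrl.get_obs();R=Ro.from_quat(ob['orientation']);g=ob['eef_pos']-R.apply([0,0,ctrl.tcp_to_grasp])
P0=g+ux*.0325;P0[2]=g[2]+.0478
for d in (-.002,0,.001,.002):
    pass
sc=[P0+ux*d for d in(-.001,.0005,.002)]
scan('plate L',t,[p+uy*.02 for p in sc],0,1); scan('plate R',t,[p-uy*.02 for p in sc],0,-1)
# side: upright left edge vs floor (low z)
scan('upright L (side)',s,[U+uy*.02+z(h) for h in np.arange(.03,.1,.006)],0,1)
scan('upright R (side)',s,[U-uy*.02+z(h) for h in np.arange(.03,.09,.006)],0,-1)
E
python3 n.py 25,0,15
```

```text
shelf L edge offset along uy mm: med 1.74 [3.  2.  1.7 1.7 1.1 1.1 0.9 0.9 1.3 2.  4.8]
shelf R edge offset along uy mm: med 1.96 [7.  2.2 2.2 2.2 2.  1.7 1.7 1.7 2.2 1.7 1.3]
shelf front mm along ux [3.1 2.7 2.9 2.2 1.5 1.5 1.5 1.8 1.3 0.9 0.9 1.8 1.8 1.8 1.1] slope deg -0.61
plate L edge offset along uy mm: med 0.75 [-0.2  0.7  2.7]
plate R edge offset along uy mm: med 1.99 [2. 2. 2.]
upright L (side) edge offset along uy mm: med 4.77 [13.6  9.9  6.2  4.8  4.8  1.5  2.9  6.2  6.9  4.4  0.7 -1.5]
upright R (side) edge offset along uy mm: med 4.97 [ 5.  -0.   6.4  5.7  2.5  8.5  5.7  2.5  4.9  1.4]
t6.5 grasp [0.5316 0.0731 0.1579] yaw -5.829999999999998 tilt 50.06 roll 0.02 F [-0.6 -0.3 -4.3] M [0.17 1.4  0.01] gap 0.0118 q [-0.24  0.35 -0.38  2.56  2.21  0.79 -1.2 ]
holder origin in upright (mm): plate gap 50.607173635714915 lat 1.3068866462537407 claw z above slot 15.653783064174863
t(mm) [-15.9  -1.4  20. ] r(deg) [0.14 0.06 0.09]
```

```bash
python3 n.py 14,0.4,15.2 | tail -1;  python3 -m pendant '[{"tx":-0.008,"ty":-0.001,"tz":0.009,"rx":0.1,"ry":0,"rz":0.1,"fingers":1},{"tx":-0.015,"ty":-0.001,"tz":0.018,"rx":0.1,"ry":0,"rz":0.1,"fingers":1},{"tx":-0.023,"ty":-0.001,"tz":0.028,"rx":0.1,"ry":0,"rz":0.1,"fingers":1},{"tx":-0.023,"ty":-0.001,"tz":0.028,"rx":0.1,"ry":0,"rz":0.1,"fingers":1}]'; python3 n.py 14,0.4,15.2 4,0.4,15.2 -3,0.4,15.2
```

```text
t(mm) [-23.1  -1.1  28.4] r(deg) [0.14 0.06 0.09]
time: 7.0
eef_pos: [0.5834, 0.0655, 0.1458]
orientation: [0.049, 0.905, -0.022, 0.423]
ft_force: [0.2, 1.6, -4.1]
finger_gap: 0.0118
finger_force: 50.0
t7.0 grasp [0.5691 0.0671 0.1578] yaw -6.150000000000006 tilt 50.13 roll 0.07 F [ 0.2  1.6 -4.1] M [0.29 1.28 0.37] gap 0.0118 q [-0.19  0.38 -0.35  2.49  2.25  0.74 -1.16]
holder origin in upright (mm): plate gap 12.682169568624808 lat -0.7633973931851682 claw z above slot 15.644998244427665
t(mm) [ 1.2  1.2 -0.7] r(deg) [-0.07  0.13 -0.15]
t(mm) [-5.2  1.2  6.9] r(deg) [-0.07  0.13 -0.15]
t(mm) [-9.7  1.2 12.3] r(deg) [-0.07  0.13 -0.15]
```

```bash
python3 -m pendant '[{"tx":0,"ty":0.001,"tz":0,"rx":0,"ry":0.1,"rz":-0.1,"fingers":1},{"tx":0,"ty":0.001,"tz":0,"rx":0,"ry":0.1,"rz":-0.1,"fingers":1},{"tx":-0.003,"ty":0.001,"tz":0.003,"rx":0,"ry":0.1,"rz":-0.1,"fingers":1},{"tx":-0.005,"ty":0.001,"tz":0.006,"rx":0,"ry":0.1,"rz":-0.1,"fingers":1},{"tx":-0.005,"ty":0.001,"tz":0.006,"rx":0,"ry":0.1,"rz":-0.1,"fingers":1}]'; python3 n.py -3,0.4,15.2
```

```text
time: 7.62
eef_pos: [0.5897, 0.0657, 0.1452]
orientation: [0.047, 0.905, -0.023, 0.421]
ft_force: [-1.3, 0.8, -2.9]
finger_gap: 0.0115
finger_force: 50.0
t7.6 grasp [0.5754 0.0672 0.1573] yaw -6.030000000000001 tilt 49.93 roll -0.06 F [-1.3  0.8 -2.9] M [ 0.17  1.68 -0.03] gap 0.0115 q [-0.18  0.38 -0.34  2.47  2.25  0.73 -1.15]
holder origin in upright (mm): plate gap 6.439750710303615 lat 0.02541329674477568 claw z above slot 15.106609159535267
t(mm) [-6.2  0.4  7.2] r(deg) [-0.06 -0.07  0.03]
```

```bash
python3 -m pendant '[{"tx":-0.002,"ty":0,"tz":0.002,"rx":0,"ry":0,"rz":0,"fingers":1},{"tx":-0.004,"ty":0,"tz":0.005,"rx":0,"ry":0,"rz":0,"fingers":1},{"tx":-0.004,"ty":0,"tz":0.005,"rx":0,"ry":0,"rz":0,"fingers":1}]'; python3 n.py -4,0.4,15
```

```text
time: 8.0
eef_pos: [0.5902, 0.0657, 0.1429]
orientation: [0.045, 0.907, -0.022, 0.418]
ft_force: [-47.3, 2.9, 25.6]
finger_gap: 0.0118
finger_force: 50.0
t8.0 grasp [0.576  0.0671 0.1551] yaw -5.739999999999995 tilt 49.51 roll -0.18 F [-47.3   2.9  25.6] M [ 0.04  3.08 -0.47] gap 0.0118 q [-0.18  0.38 -0.34  2.47  2.26  0.72 -1.14]
holder origin in upright (mm): plate gap 5.872105451998955 lat 0.013869193107329184 claw z above slot 12.857361814322566
t(mm) [-8.2  0.3  6.1] r(deg) [ 0.09 -0.49  0.31]
```

Contact of 47 N at an estimated plate gap of 5.9 mm, and it could be the plate or a claw. I ease off and look.

```bash
python3 -m pendant '[{"tx":0.003,"ty":0,"tz":-0.004,"rx":0,"ry":0,"rz":0,"fingers":1},{"tx":0.003,"ty":0,"tz":-0.004,"rx":0,"ry":0,"rz":0,"fingers":1}]'; python3 n.py -4,0.4,15; python3 -c "
from h import *
s=cap('side');t=cap('top')
U=np.array([.6161,.0629,0]);y=np.radians(-6);ux=np.array([np.cos(y),np.sin(y),0]);uy=np.array([-ux[1],ux[0],0])
a=cv2.resize(s['color'][178:253,295:345,::-1],None,fx=8,fy=8,interpolation=cv2.INTER_CUBIC);a=cv2.convertScaleAbs(a,alpha=2.2,beta=-120)
b=cv2.resize(t['color'][140:190,245:295,::-1],None,fx=8,fy=8,interpolation=cv2.INTER_CUBIC);b=cv2.convertScaleAbs(b,alpha=2,beta=-40)
im=np.zeros((600,800,3),np.uint8);im[:,:400]=a;im[:400,400:]=b;cv2.imwrite('pics/c4.png',im)"
```

```text
time: 8.25
eef_pos: [0.59, 0.0657, 0.1451]
orientation: [0.047, 0.906, -0.023, 0.421]
ft_force: [-12.6, 0.5, 5.0]
finger_gap: 0.0114
finger_force: 50.0
t8.2 grasp [0.5757 0.0672 0.1572] yaw -5.969999999999999 tilt 49.87 roll -0.08 F [-12.6   0.5   5. ] M [ 0.12  2.2  -0.02] gap 0.0114 q [-0.18  0.38 -0.34  2.47  2.25  0.72 -1.15]
holder origin in upright (mm): plate gap 6.124505085432885 lat 0.06250158346247142 claw z above slot 14.998158378624726
t(mm) [-6.6  0.3  7.7] r(deg) [-0.03 -0.13  0.08]
```

View pics/c4.png

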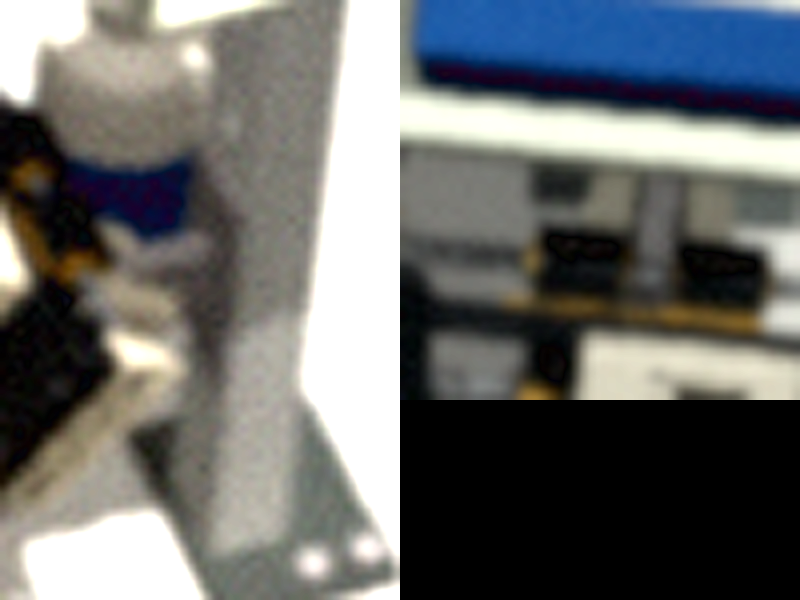

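c4: the plate (crop x 215–238, y 210–375) lies nearly flush on the face; a nose blocked at the surface would show as about 40 crop px of gap. Probe downwards with a light forward push.

```bash
python3 -m pendant '[{"tx":0.002,"ty":0,"tz":0.0016,"rx":0,"ry":0,"rz":0,"fingers":1},{"tx":0.004,"ty":0,"tz":0.0032,"rx":0,"ry":0,"rz":0,"fingers":1},{"tx":0.0055,"ty":0,"tz":0.0046,"rx":0,"ry":0,"rz":0,"fingers":1},{"tx":0.0055,"ty":0,"tz":0.0046,"rx":0,"ry":0,"rz":0,"fingers":1}]'; python3 n.py
```

```text
time: 8.85
eef_pos: [0.59, 0.0659, 0.1374]
orientation: [0.047, 0.906, -0.022, 0.421]
ft_force: [-10.4, 1.5, 0.7]
finger_gap: 0.0117
finger_force: 50.0
t8.8 grasp [0.5758 0.0674 0.1496] yaw -5.959999999999994 tilt 49.82 roll -0.08 F [-10.4   1.5   0.7] M [0.31 2.33 0.13] gap 0.0117 q [-0.18  0.4  -0.35  2.48  2.27  0.75 -1.17]
holder origin in upright (mm): plate gap 6.087260434175415 lat 0.25568116375030736 claw z above slot 7.364719859805858
```

```bash
python3 -m pendant '[{"tx":0.0025,"ty":0,"tz":-0.003,"rx":0,"ry":0,"rz":0,"fingers":1},{"tx":0.0025,"ty":0,"tz":-0.003,"rx":0,"ry":0,"rz":0,"fingers":1}]'; python3 n.py
```

```text
time: 9.1
eef_pos: [0.588, 0.0659, 0.1388]
orientation: [0.048, 0.905, -0.023, 0.422]
ft_force: [1.3, -0.3, -4.2]
finger_gap: 0.0116
finger_force: 50.0
t9.1 grasp [0.5737 0.0675 0.1509] yaw -6.069999999999993 tilt 50.03 roll -0.03 F [ 1.3 -0.3 -4.2] M [ 0.13  1.31 -0.03] gap 0.0116 q [-0.18  0.4  -0.35  2.48  2.27  0.75 -1.17]
holder origin in upright (mm): plate gap 8.126688689270987 lat 0.11933769340442964 claw z above slot 8.675818671275648
```

```bash
python3 -m pendant '[{"tx":0.0025,"ty":0,"tz":-0.003,"rx":0,"ry":0,"rz":0,"fingers":1},{"tx":0.0025,"ty":0,"tz":-0.003,"rx":0,"ry":0,"rz":0,"fingers":1}]'; python3 n.py
```

```text
time: 9.35
eef_pos: [0.585, 0.0663, 0.1399]
orientation: [0.048, 0.904, -0.023, 0.423]
ft_force: [1.3, -0.8, 4.5]
finger_gap: 0.0115
finger_force: 50.0
t9.3 grasp [0.5706 0.0679 0.1519] yaw -6.090000000000003 tilt 50.18 roll -0.02 F [ 1.3 -0.8  4.5] M [-0.12 -0.28 -0.11] gap 0.0115 q [-0.19  0.4  -0.35  2.49  2.26  0.76 -1.17]
holder origin in upright (mm): plate gap 11.276056168519496 lat 0.18769912838506125 claw z above slot 9.742740587649902
```

```bash
python3 -m pendant '[{"tx":-0.0025,"ty":0,"tz":0.003,"rx":0,"ry":0,"rz":0,"fingers":1},{"tx":-0.005,"ty":0,"tz":0.006,"rx":0,"ry":0,"rz":0,"fingers":1},{"tx":-0.005,"ty":0,"tz":0.006,"rx":0,"ry":0,"rz":0,"fingers":1}]'; python3 n.py;python3 -m pendant '[{"tx":0.0025,"ty":0,"tz":0.002,"rx":0,"ry":0,"rz":0,"fingers":1},{"tx":0.004,"ty":0,"tz":0.0033,"rx":0,"ry":0,"rz":0,"fingers":1},{"tx":0.004,"ty":0,"tz":0.0033,"rx":0,"ry":0,"rz":0,"fingers":1}]'; python3 n.py
```

```text
time: 9.72
eef_pos: [0.59, 0.0658, 0.1372]
orientation: [0.047, 0.906, -0.022, 0.42]
ft_force: [-6.0, 0.6, -0.4]
finger_gap: 0.012
finger_force: 50.0
t9.7 grasp [0.5757 0.0673 0.1494] yaw -5.959999999999994 tilt 49.77 roll -0.07 F [-6.   0.6 -0.4] M [0.22 1.69 0.12] gap 0.012 q [-0.18  0.4  -0.35  2.47  2.27  0.75 -1.17]
holder origin in upright (mm): plate gap 6.15350923038363 lat 0.18172638834777796 claw z above slot 7.1664816498477615
time: 10.1
eef_pos: [0.59, 0.0658, 0.1322]
orientation: [0.047, 0.906, -0.023, 0.42]
ft_force: [-6.5, 0.4, 1.3]
finger_gap: 0.0119
finger_force: 50.0
t10.1 grasp [0.5757 0.0673 0.1443] yaw -5.959999999999994 tilt 49.81 roll -0.08 F [-6.5  0.4  1.3] M [0.2  1.78 0.1 ] gap 0.0119 q [-0.18  0.42 -0.35  2.48  2.28  0.76 -1.18]
holder origin in upright (mm): plate gap 6.142071853592286 lat 0.16470940721911848 claw z above slot 2.1123148953640647
```

```bash
python3 -m pendant '[{"tx":0.0012,"ty":0,"tz":0.001,"rx":0,"ry":0,"rz":0,"fingers":1},{"tx":0.0023,"ty":0,"tz":0.002,"rx":0,"ry":0,"rz":0,"fingers":1},{"tx":0.0023,"ty":0,"tz":0.002,"rx":0,"ry":0,"rz":0,"fingers":1}]'; python3 n.py
```

```text
time: 10.48
eef_pos: [0.59, 0.0659, 0.1307]
orientation: [0.047, 0.905, -0.023, 0.422]
ft_force: [-20.3, -0.9, 22.3]
finger_gap: 0.0118
finger_force: 50.0
t10.5 grasp [0.5757 0.0674 0.1428] yaw -5.920000000000002 tilt 49.99 roll -0.09 F [-20.3  -0.9  22.3] M [-0.24  0.76 -0.23] gap 0.0118 q [-0.18  0.42 -0.35  2.48  2.29  0.77 -1.19]
holder origin in upright (mm): plate gap 6.166842992580787 lat 0.21621427447270142 claw z above slot 0.6102688744664686
```

```bash
python3 -m pendant '[{"tx":0.0012,"ty":0,"tz":0.001,"rx":0,"ry":0,"rz":0,"fingers":1},{"tx":0.0015,"ty":0,"tz":0.0013,"rx":0,"ry":0,"rz":0,"fingers":1},{"tx":0.0015,"ty":0,"tz":0.0013,"rx":0,"ry":0,"rz":0,"fingers":1}]'; python3 n.py
```

```text
time: 10.85
eef_pos: [0.59, 0.0659, 0.1299]
orientation: [0.046, 0.905, -0.023, 0.423]
ft_force: [-31.1, 0.8, 35.4]
finger_gap: 0.0116
finger_force: 50.0
t10.8 grasp [0.5756 0.0674 0.1419] yaw -5.890000000000001 tilt 50.11 roll -0.09 F [-31.1   0.8  35.4] M [-0.49  0.06 -0.49] gap 0.0116 q [-0.18  0.43 -0.36  2.48  2.29  0.78 -1.19]
holder origin in upright (mm): plate gap 6.23232476660672 lat 0.2923954901525753 claw z above slot -0.26489985589400744
```

```bash
python3 -m pendant '[{"tx":0.0018,"ty":0,"tz":0.0002,"rx":0,"ry":0,"rz":0,"fingers":1},{"tx":0.0025,"ty":0,"tz":0.0006,"rx":0,"ry":0,"rz":0,"fingers":1},{"tx":0.0025,"ty":0,"tz":0.0006,"rx":0,"ry":0,"rz":0,"fingers":1}]'; python3 n.py
```

```text
time: 11.22
eef_pos: [0.5898, 0.066, 0.1293]
orientation: [0.046, 0.904, -0.023, 0.425]
ft_force: [-35.9, -0.8, 46.4]
finger_gap: 0.0119
finger_force: 50.0
t11.2 grasp [0.5754 0.0676 0.1413] yaw -5.909999999999997 tilt 50.34 roll -0.08 F [-35.9  -0.8  46.4] M [-0.67 -1.26 -0.71] gap 0.0119 q [-0.18  0.43 -0.36  2.49  2.3   0.79 -1.2 ]
holder origin in upright (mm): plate gap 6.433544825048918 lat 0.37756061273391633 claw z above slot -0.9377944947520089
```

```bash
python3 -m pendant '[{"tx":-0.0015,"ty":0,"tz":-0.003,"rx":0,"ry":0,"rz":0,"fingers":1},{"tx":-0.0015,"ty":0,"tz":-0.0035,"rx":0,"ry":0,"rz":0,"fingers":1},{"tx":-0.0015,"ty":0,"tz":-0.0035,"rx":0,"ry":0,"rz":0,"fingers":1}]'; python3 n.py; python3 -m pendant '[{"tx":0,"ty":0,"tz":0,"rx":0,"ry":0,"rz":0,"fingers":0.6},{"tx":0,"ty":0,"tz":0,"rx":0,"ry":0,"rz":0,"fingers":0.4},{"tx":0,"ty":0,"tz":0,"rx":0,"ry":0,"rz":0,"fingers":0.4},{"tx":0,"ty":0,"tz":0,"rx":0,"ry":0,"rz":0,"fingers":0.4}]'; python3 n.py
```

```text
time: 11.6
eef_pos: [0.5897, 0.066, 0.1304]
orientation: [0.048, 0.905, -0.023, 0.423]
ft_force: [1.6, 0.5, 7.0]
finger_gap: 0.0117
finger_force: 50.0
t11.6 grasp [0.5754 0.0676 0.1425] yaw -6.049999999999997 tilt 50.13 roll -0.02 F [1.6 0.5 7. ] M [-0.06 -0.25  0.08] gap 0.0117 q [-0.18  0.43 -0.36  2.48  2.29  0.78 -1.19]
holder origin in upright (mm): plate gap 6.506112408815046 lat 0.3884218636002401 claw z above slot 0.26677999138036146
time: 12.1
eef_pos: [0.5883, 0.0659, 0.129]
orientation: [0.047, 0.905, -0.023, 0.421]
ft_force: [-0.3, 0.3, 0.1]
finger_gap: 0.0277
finger_force: 0.0
t12.1 grasp [0.574  0.0674 0.1412] yaw -6.030000000000001 tilt 49.93 roll -0.06 F [-0.3  0.3  0.1] M [0.13 0.99 0.01] gap 0.0277 q [-0.18  0.43 -0.36  2.49  2.29  0.78 -1.19]
holder origin in upright (mm): plate gap 7.855133524184536 lat 0.06564552810219694 claw z above slot -1.0493902710522196
```

```bash
python3 -m pendant '[{"tx":-0.01,"ty":0,"tz":-0.012,"rx":0,"ry":0,"rz":0,"fingers":0.2},{"tx":-0.025,"ty":0,"tz":-0.03,"rx":0,"ry":0,"rz":0,"fingers":0.2},{"tx":-0.04,"ty":0,"tz":-0.05,"rx":0,"ry":0,"rz":0,"fingers":0.2},{"tx":-0.055,"ty":0,"tz":-0.07,"rx":0,"ry":3,"rz":0,"fingers":0.2},{"tx":-0.055,"ty":0,"tz":-0.09,"rx":0,"ry":10,"rz":0,"fingers":0.2}]'; python3 -c "
from h import *
where();go([.40,-.1,.30],20,10)"
```

```text
time: 12.72
eef_pos: [0.5628, 0.0611, 0.2221]
orientation: [0.052, 0.927, -0.031, 0.371]
ft_force: [-0.1, -1.4, -0.8]
finger_gap: 0.0367
finger_force: 0.0
t12.7 grasp [0.5499 0.0629 0.2357] yaw -6.819999999999993 tilt 43.7 roll -1.04 F [-0.1 -1.4 -0.8] M [ 0.06  0.85 -0.08] gap 0.0367 q [-0.26  0.11 -0.22  2.36  1.57  0.43 -0.44]
t(mm) [  62.2 -178.8 -137.1] r(deg) [-13.2   32.82 -23.79]
```

```bash
python3 -m pendant '[{"tx":0.015,"ty":-0.03,"tz":-0.03,"rx":0,"ry":5,"rz":-3,"fingers":0},{"tx":0.03,"ty":-0.065,"tz":-0.06,"rx":-4,"ry":10,"rz":-8,"fingers":-0.5},{"tx":0.04,"ty":-0.105,"tz":-0.09,"rx":-8,"ry":15,"rz":-14,"fingers":-1},{"tx":0.04,"ty":-0.15,"tz":-0.11,"rx":-11,"ry":17,"rz":-20,"fingers":-1},{"tx":0.04,"ty":-0.19,"tz":-0.12,"rx":-12,"ry":18,"rz":-24,"fingers":-1}]'; python3 - <<'E'
from h import *
where();go([.478,-.295,.26],24,30)
t=cap('top');s=cap('side')
# holder check view + container overlays
im=np.zeros((600,800,3),np.uint8)
a=cv2.resize(s['color'][170:270,280:350,::-1],None,fx=6,fy=6,interpolation=cv2.INTER_CUBIC)
b=cv2.resize(t['color'][185:235,385:440,::-1],None,fx=6,fy=6,interpolation=cv2.INTER_CUBIC)
d=cv2.resize(s['color'][318:380,315:370,::-1],None,fx=4.8,fy=4.8,interpolation=cv2.INTER_CUBIC)
im[:,:420]=a;im[:300,420:750]=b;im[302:302+d.shape[0],420:420+d.shape[1]]=d
cv2.imwrite('pics/c5.png',im)
E
```

```text
time: 13.35
eef_pos: [0.4886, -0.0344, 0.2358]
orientation: [-0.021, 0.962, -0.064, 0.265]
ft_force: [0.3, -0.4, 0.0]
finger_gap: 0.0811
finger_force: 0.0
t13.3 grasp [ 0.479  -0.0323  0.2518] yaw 0.3499999999999943 tilt 31.68 roll -7.7 F [ 0.3 -0.4  0. ] M [ 0.14  0.65 -0.02] gap 0.0811 q [-0.21 -0.06  0.01  2.33  0.57  0.41  0.94]
t(mm) [  16.7 -255.5   20.9] r(deg) [-18.5   -0.78 -16.52]
```

View pics/c5.png

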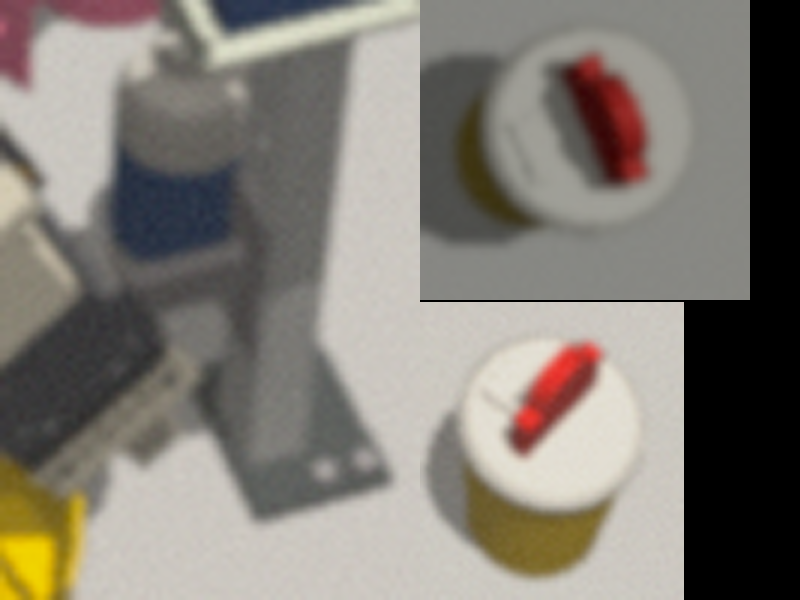

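c5: the holder hangs on the upright with its arm at crop (190,265). Container lid centre is at crop (590,128), and the grip shoulders are at (588,65) and (632,172).

```bash
python3 - <<'E'
from h import *
t=cap('top');s=cap('side')
print('lid',onz(t,413.3,206.3,.112).round(4))
a=onz(t,413,195.8,.143);b=onz(t,420.3,213.7,.143);print('shoulders',a.round(4),b.round(4),((a+b)/2).round(4),np.linalg.norm(a-b),'yaw',np.degrees(np.arctan2(*(a-b)[1::-1])))
p,e=tri(t,(413,195.8),s,(350.8,328));q,e2=tri(t,(420.3,213.7),s,(336.25,344.7));print('tri',p.round(4),e.round(4),q.round(4),e2.round(4),'yaw',np.degrees(np.arctan2(*(p-q)[1::-1])))
# side lid: center of ellipse (550,422)
print('side lid',onz(s,315+131/4.8,318+(422-302)/4.8,.112).round(4))
E
```

```text
lid [ 0.4787 -0.2946  0.112 ]
shoulders [ 0.5025 -0.286   0.143 ] [ 0.4558 -0.3036  0.143 ] [ 0.4791 -0.2948  0.143 ] 0.05000023864362195 yaw 20.66490762294606
tri [ 0.504  -0.2863  0.144 ] 0.0033 [ 0.4563 -0.306   0.1345] 0.0007 yaw 22.376948910963037
side lid [ 0.4786 -0.2991  0.112 ]
```

```bash
python3 -m pendant '[{"tx":0.003,"ty":-0.05,"tz":0.0,"rx":-4,"ry":0,"rz":-3.5,"fingers":-1},{"tx":0.007,"ty":-0.1,"tz":0.003,"rx":-8,"ry":0,"rz":-7,"fingers":-1},{"tx":0.01,"ty":-0.15,"tz":0.008,"rx":-12,"ry":0,"rz":-10.5,"fingers":-1},{"tx":0.014,"ty":-0.205,"tz":0.014,"rx":-16,"ry":-0.5,"rz":-14,"fingers":-1},{"tx":0.017,"ty":-0.255,"tz":0.02,"rx":-18.5,"ry":-0.8,"rz":-16.5,"fingers":-1}]'; python3 -c "
from h import *
where()"
```

```text
time: 14.18
eef_pos: [0.4668, -0.1282, 0.2269]
orientation: [-0.106, 0.97, -0.008, 0.217]
ft_force: [0.8, -0.2, 0.2]
finger_gap: 0.0921
finger_force: 0.0
t14.2 grasp [ 0.4589 -0.1288  0.2439] yaw 11.659999999999997 tilt 25.05 roll -3.53 F [ 0.8 -0.2  0.2] M [-0.04  0.51 -0.08] gap 0.0921 q [-0.42 -0.05  0.68  2.28 -0.23  0.5   2.24]
```

```bash
python3 -c "
from h import *
go([.479,-.2955,.25],22,30)"; python3 -m pendant '[{"tx":0,"ty":-0.04,"tz":0.0,"rx":-3,"ry":-1,"rz":-1,"fingers":-1},{"tx":-0.005,"ty":-0.08,"tz":0.0,"rx":-5,"ry":-3,"rz":-3,"fingers":-1},{"tx":-0.007,"ty":-0.12,"tz":0.003,"rx":-6,"ry":-4,"rz":-5,"fingers":-1},{"tx":-0.01,"ty":-0.16,"tz":0.007,"rx":-7.5,"ry":-5,"rz":-6.5,"fingers":-1},{"tx":-0.01,"ty":-0.16,"tz":0.007,"rx":-7.5,"ry":-5,"rz":-6.5,"fingers":-1}]'; python3 -c "
from h import *
where();go([.479,-.2955,.25],22,30)"
```

```text
t(mm) [  12.8 -164.7   -2.3] r(deg) [-7.88 -5.48 -7.56]
time: 14.8
eef_pos: [0.4768, -0.1932, 0.206]
orientation: [-0.152, 0.971, -0.001, 0.186]
ft_force: [0.0, -1.1, -0.1]
finger_gap: 0.0919
finger_force: 0.0
t14.8 grasp [ 0.47   -0.1942  0.2235] yaw 17.120000000000005 tilt 21.41 roll -3.36 F [ 0.  -1.1 -0.1] M [-0.06  0.41 -0.02] gap 0.0919 q [ 0.37  0.13  0.06  2.14 -0.38  0.59  2.6 ]
t(mm) [  9.4 -99.1 -27.2] r(deg) [-5.13 -8.97 -2.95]
```

```bash
python3 -c "
from h import *
go([.479,-.2955,.25],20,20)"; python3 -m pendant '[{"tx":0.004,"ty":-0.04,"tz":-0.01,"rx":-1.5,"ry":0.5,"rz":-1,"fingers":-1},{"tx":0.008,"ty":-0.08,"tz":-0.02,"rx":-3,"ry":1,"rz":-1.5,"fingers":-1},{"tx":0.009,"ty":-0.1,"tz":-0.026,"rx":-4,"ry":1,"rz":-1.5,"fingers":-1},{"tx":0.009,"ty":-0.1,"tz":-0.026,"rx":-4,"ry":1,"rz":-1.5,"fingers":-1},{"tx":0.009,"ty":-0.1,"tz":-0.026,"rx":-4,"ry":1,"rz":-1.5,"fingers":-1}]'; python3 -c "
from h import *
where();go([.479,-.2955,.25],20,20)"
```

```text
t(mm) [ 12.7 -99.5 -27. ] r(deg) [-4.15  1.08 -1.51]
time: 15.42
eef_pos: [0.4883, -0.2925, 0.2329]
orientation: [-0.17, 0.97, 0.029, 0.172]
ft_force: [0.1, 0.1, -0.3]
finger_gap: 0.0918
finger_force: 0.0
t15.4 grasp [ 0.4822 -0.2946  0.2505] yaw 19.879999999999995 tilt 20.12 roll -0.11 F [ 0.1  0.1 -0.3] M [-0.08  0.39 -0.02] gap 0.0918 q [ 0.78  0.26 -0.19  1.89 -0.32  0.82  2.73]
t(mm) [ 3.3  0.3 -0.6] r(deg) [-0.15  0.12 -0.07]
```

```bash
python3 -m pendant '[{"tx":0.011,"ty":0,"tz":0.022,"rx":0,"ry":0,"rz":0,"fingers":-1},{"tx":0.019,"ty":0,"tz":0.044,"rx":0,"ry":0,"rz":0,"fingers":-1},{"tx":0.027,"ty":0,"tz":0.066,"rx":0,"ry":0,"rz":0,"fingers":-1},{"tx":0.034,"ty":0,"tz":0.085,"rx":0,"ry":0,"rz":0,"fingers":-1},{"tx":0.034,"ty":0,"tz":0.085,"rx":0,"ry":0,"rz":0,"fingers":-1}]'; python3 -c "
from h import *
where();go([.479,-.2955,.142],20,20)"
```

```text
time: 16.05
eef_pos: [0.4857, -0.2919, 0.1408]
orientation: [-0.172, 0.97, 0.03, 0.172]
ft_force: [-0.4, 1.0, 1.0]
finger_gap: 0.0918
finger_force: 0.0
t16.1 grasp [ 0.4796 -0.2941  0.1585] yaw 20.069999999999993 tilt 20.08 roll -0.03 F [-0.4  1.   1. ] M [-0.06  0.39  0.01] gap 0.0918 q [ 0.91  0.38 -0.35  1.99 -0.27  0.6   2.73]
t(mm) [ 6.7 -1.1 15.1] r(deg) [-0.    0.08  0.08]
```

```bash
python3 -m pendant '[{"tx":0.003,"ty":-0.001,"tz":0.007,"rx":0,"ry":0,"rz":0,"fingers":-1},{"tx":0.006,"ty":-0.001,"tz":0.015,"rx":0,"ry":0,"rz":0,"fingers":-1},{"tx":0.006,"ty":-0.001,"tz":0.015,"rx":0,"ry":0,"rz":0,"fingers":0.5},{"tx":0.006,"ty":-0.001,"tz":0.015,"rx":0,"ry":0,"rz":0,"fingers":1},{"tx":0.006,"ty":-0.001,"tz":0.015,"rx":0,"ry":0,"rz":0,"fingers":1}]' 40; python3 -c "
from h import *
where();go([.479,-.2955,.142],20,20)"; python3 -m pendant '[{"tx":0,"ty":0,"tz":0,"rx":0,"ry":0,"rz":0,"fingers":1},{"tx":0,"ty":0,"tz":0,"rx":0,"ry":0,"rz":0,"fingers":1},{"tx":0,"ty":0,"tz":0,"rx":0,"ry":0,"rz":0,"fingers":1},{"tx":0,"ty":0,"tz":0,"rx":0,"ry":0,"rz":0,"fingers":1},{"tx":0,"ty":0,"tz":0,"rx":0,"ry":0,"rz":0,"fingers":1}]'; python3 -c "
from h import *
where()"
```

```text
time: 16.68
eef_pos: [0.4864, -0.2961, 0.1267]
orientation: [-0.171, 0.97, 0.028, 0.173]
ft_force: [0.4, -0.3, -0.1]
finger_gap: 0.0663
finger_force: 0.0
t16.7 grasp [ 0.4802 -0.2982  0.1443] yaw 19.909999999999997 tilt 20.23 roll -0.26 F [ 0.4 -0.3 -0.1] M [-0.12  0.39  0.04] gap 0.0663 q [ 0.92  0.41 -0.36  2.   -0.26  0.56  2.73]
t(mm) [1.1 3.1 2.1] r(deg) [-0.27  0.23  0.  ]
time: 17.3
eef_pos: [0.4862, -0.2959, 0.1264]
orientation: [-0.171, 0.97, 0.028, 0.173]
ft_force: [0.3, 0.7, 0.8]
finger_gap: 0.0164
finger_force: 0.8
t17.3 grasp [ 0.4801 -0.2981  0.144 ] yaw 19.92 tilt 20.22 roll -0.23 F [0.3 0.7 0.8] M [0.31 0.44 0.15] gap 0.0164 q [ 0.92  0.41 -0.36  2.   -0.26  0.56  2.73]
```

```bash
python3 -m pendant '[{"tx":0,"ty":0,"tz":0,"rx":0,"ry":0,"rz":0,"fingers":1},{"tx":0,"ty":0,"tz":0,"rx":0,"ry":0,"rz":0,"fingers":1},{"tx":0,"ty":0,"tz":0,"rx":0,"ry":0,"rz":0,"fingers":1}]'; python3 -c "
from h import *
where();go([.480,-.2955,.26],18,20)"
```

```text
time: 17.68
eef_pos: [0.4859, -0.2958, 0.1261]
orientation: [-0.171, 0.97, 0.029, 0.173]
ft_force: [0.3, 0.5, -3.2]
finger_gap: 0.0117
finger_force: 40.0
t17.7 grasp [ 0.4798 -0.2979  0.1437] yaw 19.92 tilt 20.19 roll -0.2 F [ 0.3  0.5 -3.2] M [-0.03  0.72 -0.01] gap 0.0117 q [ 0.92  0.41 -0.36  2.   -0.26  0.56  2.73]
t(mm) [ -41.     1.7 -108.8] r(deg) [0.47 0.19 1.87]
```

```bash
python3 -m pendant '[{"tx":-0.01,"ty":0,"tz":-0.028,"rx":0,"ry":0,"rz":0,"fingers":1},{"tx":-0.02,"ty":0.001,"tz":-0.055,"rx":0,"ry":0,"rz":0.5,"fingers":1},{"tx":-0.03,"ty":0.001,"tz":-0.082,"rx":0.2,"ry":0.1,"rz":1,"fingers":1},{"tx":-0.041,"ty":0.002,"tz":-0.109,"rx":0.4,"ry":0.2,"rz":1.9,"fingers":1},{"tx":-0.055,"ty":0.002,"tz":-0.145,"rx":0.4,"ry":0.2,"rz":1.9,"fingers":1}]'; python3 - <<'E'
from h import *
where();go([.42,-.1,.30],6,22)
t=cap('top')
U=np.array([.6161,.0629,0]);y=np.radians(-6);ux=np.array([np.cos(y),np.sin(y),0])
c0=proj(t,U-.108*ux+[0,0,.13]);print('pred',c0)
b=cv2.resize(t['color'][150:210,240:310,::-1],None,fx=8,fy=8,interpolation=cv2.INTER_CUBIC);b=cv2.convertScaleAbs(b,alpha=1.6,beta=-20)
cv2.imwrite('pics/c6.png',b)
E
```

```text
time: 18.3
eef_pos: [0.4859, -0.2923, 0.2814]
orientation: [-0.154, 0.973, 0.028, 0.171]
ft_force: [0.7, -0.0, -3.3]
finger_gap: 0.0115
finger_force: 40.0
t18.3 grasp [ 0.4798 -0.2943  0.2991] yaw 18.010000000000005 tilt 19.93 roll 0.15 F [ 0.7 -0.  -3.3] M [-0.21  0.62  0.04] gap 0.0115 q [ 0.91  0.22 -0.34  1.81 -0.25  0.92  2.61]
t(mm) [ -3.6 201.8   0.7] r(deg) [ 4.43 -2.08 11.16]
pred [274.59400471 193.8827515 ]
```

View pics/c6.png

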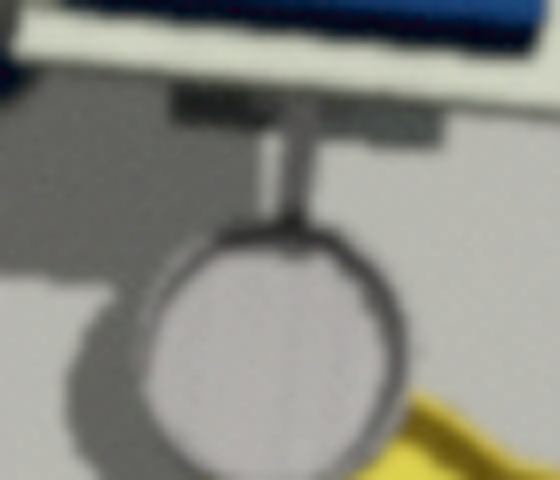

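c6: the cup hangs with its rim centre at crop (272,359), i.e. px (274,194.9), and its arm runs straight to the upright. The cup sits about 5–7 mm further out than my face estimate, so I check whether the plate is flush with a side view before placing.

```bash
python3 - <<'E'
from h import *
s=cap('side');t=cap('top')
print('cup cam',onz(t,273.6,194.5,.13).round(4))
for p in([.48,-.294,.3],[.42,-.31,.5],[.35,-.3,.6],[.2,-.15,.7]): print(p,proj(s,p).round(0))
U=np.array([.6161,.0629,0]);y=np.radians(-6);ux=np.array([np.cos(y),np.sin(y),0]);uy=np.array([-ux[1],ux[0],0])
x0,y0,k=268,165,8;w,h=90,75
a=cv2.resize(s['color'][y0:y0+h,x0:x0+w,::-1],None,fx=k,fy=k,interpolation=cv2.INTER_CUBIC);a=cv2.convertScaleAbs(a,alpha=1.5,beta=-50)
def P(p): return tuple(int(v) for v in ((proj(s,p)-[x0,y0]+.5)*k-.5))
for off,col in((0,(0,255,0)),(-.0065,(0,0,255))):
    O=U+ux*(off-.105)+[0,0,.09]
    for th in range(0,360,15): cv2.circle(a,P(O+ux*.046*np.cos(np.radians(th))+uy*.046*np.sin(np.radians(th))+[0,0,.04]),1,col,-1)
    for l in(-.02,.02):
        for z in(0,.1): cv2.circle(a,P(O+ux*.101+uy*l+[0,0,z]),2,col,-1)
for l in(-.075,.075): cv2.circle(a,P(U-ux*.068+uy*l+[0,0,.365]),3,(255,0,255),-1)
for z in(.01,.05,.09): 
    for l in (-.02,.02): cv2.circle(a,P(U+uy*l+[0,0,z]),2,(255,255,0),-1)
cv2.imwrite('pics/c7.png',a)
E
```

```text
cup cam [0.507  0.0768 0.13  ]
[0.48, -0.294, 0.3] [350. 300.]
[0.42, -0.31, 0.5] [337. 261.]
[0.35, -0.3, 0.6] [302. 235.]
[0.2, -0.15, 0.7] [177. 160.]
```

View pics/c7.png

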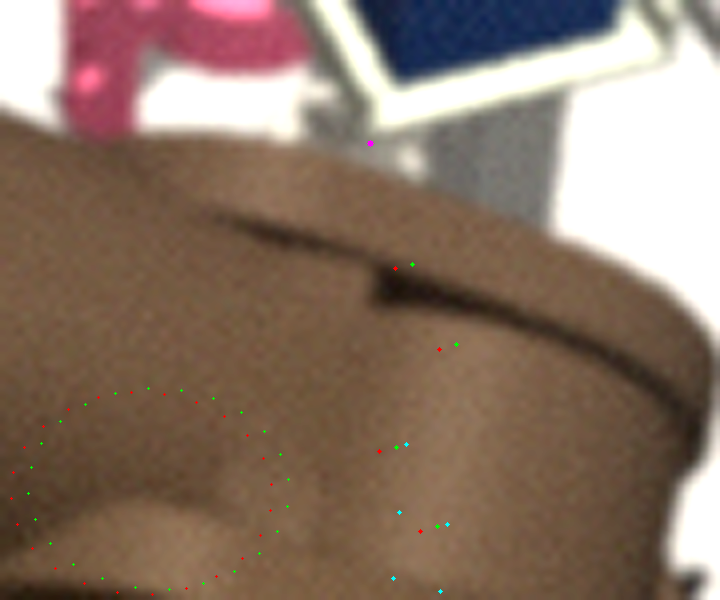

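The arm blocks that view. My earlier crop shows the plate edge coinciding with the face edge, and the hard stop came at claw height about 0 under ~46 N, so it is home. I take the cup centre as about (0.506, 0.075), from kinematics and the top view together. Now I carry the container over, level.

```bash
python3 -c "
from h import *
go([.47,-.1,.30],6,20)"; 
```

```text
t(mm) [-46.3 188.1  17.3] r(deg) [ 3.99  0.13 11.33]
```

```bash
python3 -m pendant '[{"tx":-0.008,"ty":0.032,"tz":0.003,"rx":0.7,"ry":0,"rz":1.9,"fingers":1},{"tx":-0.018,"ty":0.073,"tz":0.0067,"rx":1.5,"ry":0.05,"rz":4.4,"fingers":1},{"tx":-0.028,"ty":0.113,"tz":0.0104,"rx":2.4,"ry":0.08,"rz":6.8,"fingers":1},{"tx":-0.038,"ty":0.154,"tz":0.0142,"rx":3.3,"ry":0.1,"rz":9.3,"fingers":1},{"tx":-0.046,"ty":0.188,"tz":0.0173,"rx":4,"ry":0.13,"rz":11.3,"fingers":1}]'; python3 -c "
from h import *
where();go([.49,.02,.30],-3,20);go([.506,.0752,.30],-6,20)"
```

```text
time: 19.08
eef_pos: [0.474, -0.097, 0.2793]
orientation: [-0.051, 0.984, 0.011, 0.171]
ft_force: [-0.3, 0.7, -3.9]
finger_gap: 0.0118
finger_force: 40.0
t19.1 grasp [ 0.4677 -0.0977  0.297 ] yaw 6.0 tilt 19.73 roll 0.2 F [-0.3  0.7 -3.9] M [-0.01  0.59  0.04] gap 0.0118 q [ 0.64  0.01 -0.47  2.06 -0.14  0.75  1.93]
t(mm) [-33.4 113.7   9.2] r(deg) [ 3.25 -0.29  8.4 ]
t(mm) [-53.7 166.6  16.7] r(deg) [ 4.26 -0.29 11.22]
```

```bash
python3 -m pendant '[{"tx":-0.009,"ty":0.03,"tz":0.002,"rx":0.8,"ry":-0.1,"rz":2,"fingers":1},{"tx":-0.02,"ty":0.065,"tz":0.005,"rx":1.8,"ry":-0.2,"rz":4.6,"fingers":1},{"tx":-0.0315,"ty":0.1,"tz":0.009,"rx":2.7,"ry":-0.3,"rz":7,"fingers":1},{"tx":-0.044,"ty":0.136,"tz":0.0135,"rx":3.6,"ry":-0.3,"rz":9.4,"fingers":1},{"tx":-0.0535,"ty":0.1665,"tz":0.0165,"rx":4.3,"ry":-0.3,"rz":11.2,"fingers":1}]';python3 -m pendant '[{"tx":0,"ty":0,"tz":0,"rx":0,"ry":0,"rz":0,"fingers":1},{"tx":0,"ty":0,"tz":0,"rx":0,"ry":0,"rz":0,"fingers":1}]'; python3 - <<'E'
from h import *
where();go([.506,.0752,.275],-6,20);go([.506,.0752,.239],-6,20)
t=cap('top')
# lid ellipse: outer boundary points of bright lid, radial scan, lower (robot) part may be hidden
o=ctrl.get_obs();R=Ro.from_quat(o['orientation']);g=o['eef_pos']-R.apply([0,0,ctrl.tcp_to_grasp])
L=g.copy();L[2]=g[2]-.1437+.112
G=cv2.GaussianBlur(t['color'].astype(np.float32).mean(2),(0,0),.8)
p0=proj(t,L);res=[]
for th in range(0,360,10):
    e=np.array([np.cos(np.radians(th)),np.sin(np.radians(th)),0])
    r=np.arange(.036,.062,.0005);q=np.array([proj(t,L+e*k) for k in r],np.float32)
    v=cv2.remap(G,q[:,0][None],q[:,1][None],1)[0];gr=np.gradient(v);k=np.argmin(gr);res.append((th,round(r[k]*1e3,1),round(float(gr[k]),1)))
print(p0,res)
E
```

```text
time: 19.7
eef_pos: [0.5127, 0.0738, 0.2825]
orientation: [0.051, 0.983, -0.01, 0.174]
ft_force: [0.6, 0.3, -2.5]
finger_gap: 0.0116
finger_force: 40.0
time: 19.95
eef_pos: [0.5126, 0.0718, 0.2826]
orientation: [0.051, 0.983, -0.01, 0.173]
ft_force: [0.3, -0.2, -3.3]
finger_gap: 0.0119
finger_force: 40.0
t19.9 grasp [0.5062 0.0725 0.3003] yaw -5.950000000000003 tilt 20.0 roll -0.11 F [ 0.3 -0.2 -3.3] M [ 0.07  0.68 -0.04] gap 0.0119 q [ 0.33  0.08 -0.71  1.99  0.3   0.8   0.92]
t(mm) [ 9.1  2.8 23.6] r(deg) [-0.08 -0.    0.08]
t(mm) [21.4  2.8 57.4] r(deg) [-0.08 -0.    0.08]
[275.5831263  186.60532983] [(0, np.float64(42.5), -3.1), (10, np.float64(44.5), -4.6), (20, np.float64(46.5), -4.7), (30, np.float64(46.5), -3.6), (40, np.float64(61.5), -0.1), (50, np.float64(38.0), -0.2), (60, np.float64(54.0), -0.4), (70, np.float64(36.0), -1.3), (80, np.float64(36.0), -0.4), (90, np.float64(61.0), -0.0), (100, np.float64(36.0), 0.0), (110, np.float64(44.0), -0.2), (120, np.float64(59.5), -0.8), (130, np.float64(52.5), 0.0), (140, np.float64(52.5), 0.0), (150, np.float64(58.0), -0.0), (160, np.float64(37.0), -0.4), (170, np.float64(44.0), -0.6), (180, np.float64(56.0), -0.3), (190, np.float64(53.0), -0.1), (200, np.float64(59.5), -0.1), (210, np.float64(59.0), -0.3), (220, np.float64(37.5), -0.6), (230, np.float64(61.0), -1.1), (240, np.float64(59.5), -6.4), (250, np.float64(57.0), -6.8), (260, np.float64(55.5), -7.0), (270, np.float64(56.0), -6.8), (280, np.float64(52.0), -3.7), (290, np.float64(36.5), -1.7), (300, np.float64(36.0), -0.9), (310, np.float64(58.5), -0.2), (320, np.float64(57.0), -3.8), (330, np.float64(52.5), -3.6), (340, np.float64(41.0), -3.9), (350, np.float64(41.5), -3.6)]
```

```bash
python3 -m pendant '[{"tx":0.0015,"ty":0.003,"tz":0.006,"rx":0,"ry":0,"rz":0,"fingers":1},{"tx":0.005,"ty":0.003,"tz":0.016,"rx":0,"ry":0,"rz":0,"fingers":1},{"tx":0.0085,"ty":0.003,"tz":0.026,"rx":0,"ry":0,"rz":0,"fingers":1},{"tx":0.012,"ty":0.003,"tz":0.036,"rx":0,"ry":0,"rz":0,"fingers":1},{"tx":0.012,"ty":0.003,"tz":0.036,"rx":0,"ry":0,"rz":0,"fingers":1}]'; python3 -c "
from h import *
where();go([.507,.0752,.240],-6,20)"
```

```text
time: 20.62
eef_pos: [0.5143, 0.0751, 0.2449]
orientation: [0.051, 0.983, -0.01, 0.174]
ft_force: [0.9, 0.3, -3.3]
finger_gap: 0.0116
finger_force: 40.0
t20.6 grasp [0.5079 0.0758 0.2626] yaw -5.969999999999999 tilt 20.04 roll -0.09 F [ 0.9  0.3 -3.3] M [0.12 0.66 0.02] gap 0.0116 q [ 0.29  0.13 -0.7   2.04  0.38  0.72  0.82]
t(mm) [ 8.6 -0.6 20.9] r(deg) [-0.08  0.04  0.06]
```

```bash
python3 -m pendant '[{"tx":0.0025,"ty":0,"tz":0.006,"rx":0,"ry":0,"rz":0,"fingers":1},{"tx":0.005,"ty":0,"tz":0.013,"rx":0,"ry":0,"rz":0,"fingers":1},{"tx":0.008,"ty":0,"tz":0.021,"rx":0,"ry":0,"rz":0,"fingers":1},{"tx":0.008,"ty":0,"tz":0.021,"rx":0,"ry":0,"rz":0,"fingers":1}]'; python3 -c "
from h import *
where();go([.507,.0752,.2375],-6,20)"
```

```text
time: 21.12
eef_pos: [0.5142, 0.0752, 0.2228]
orientation: [0.051, 0.983, -0.01, 0.174]
ft_force: [0.3, 0.4, -3.9]
finger_gap: 0.0119
finger_force: 40.0
t21.1 grasp [0.5078 0.0759 0.2405] yaw -5.969999999999999 tilt 20.07 roll -0.09 F [ 0.3  0.4 -3.9] M [ 0.05  0.69 -0.01] gap 0.0119 q [ 0.27  0.16 -0.69  2.08  0.44  0.68  0.76]
t(mm) [ 1.7 -0.7  2.6] r(deg) [-0.07  0.07  0.06]
```

```bash
python3 -m pendant '[{"tx":0.0005,"ty":0,"tz":0.0015,"rx":0,"ry":0,"rz":0,"fingers":1},{"tx":0.001,"ty":0,"tz":0.003,"rx":0,"ry":0,"rz":0,"fingers":1},{"tx":0.001,"ty":0,"tz":0.003,"rx":0,"ry":0,"rz":0,"fingers":1}]'; python3 -c "
from h import *
where()"
```

```text
time: 21.5
eef_pos: [0.5151, 0.0754, 0.2209]
orientation: [0.051, 0.983, -0.01, 0.175]
ft_force: [-0.7, -0.1, -1.6]
finger_gap: 0.0115
finger_force: 40.0
t21.5 grasp [0.5086 0.0761 0.2385] yaw -5.980000000000004 tilt 20.19 roll -0.06 F [-0.7 -0.1 -1.6] M [ 0.02  0.67 -0.02] gap 0.0115 q [ 0.27  0.16 -0.69  2.08  0.45  0.67  0.75]
```

```bash
python3 -m pendant '[{"tx":0.0004,"ty":0,"tz":0.001,"rx":0,"ry":0,"rz":0,"fingers":1},{"tx":0.0004,"ty":0,"tz":0.001,"rx":0,"ry":0,"rz":0,"fingers":1}]'; python3 -c "
from h import *
where()";
```

```text
time: 21.75
eef_pos: [0.5152, 0.0755, 0.2201]
orientation: [0.051, 0.983, -0.01, 0.175]
ft_force: [-3.2, -0.7, 4.8]
finger_gap: 0.0117
finger_force: 40.0
t21.8 grasp [0.5087 0.0762 0.2378] yaw -5.969999999999999 tilt 20.23 roll -0.06 F [-3.2 -0.7  4.8] M [-0.12  0.72 -0.09] gap 0.0117 q [ 0.27  0.16 -0.69  2.08  0.45  0.67  0.75]
```

The floor contact puts the container's base at z = 94.1 mm, exactly the home height, so the holder is seated. Release and retreat.

```bash
python3 -m pendant '[{"tx":0,"ty":0,"tz":0,"rx":0,"ry":0,"rz":0,"fingers":0.7},{"tx":0,"ty":0,"tz":0,"rx":0,"ry":0,"rz":0,"fingers":0.4},{"tx":0,"ty":0,"tz":0,"rx":0,"ry":0,"rz":0,"fingers":0.2},{"tx":0,"ty":0,"tz":0,"rx":0,"ry":0,"rz":0,"fingers":0.2},{"tx":0,"ty":0,"tz":0,"rx":0,"ry":0,"rz":0,"fingers":0.2}]'; python3 -c "
from h import *
where()"; python3 -m pendant '[{"tx":0,"ty":0,"tz":-0.015,"rx":0,"ry":0,"rz":0,"fingers":0.2},{"tx":0,"ty":0,"tz":-0.035,"rx":0,"ry":0,"rz":0,"fingers":0.2},{"tx":0,"ty":0,"tz":-0.06,"rx":0,"ry":0,"rz":0,"fingers":0.2},{"tx":0.015,"ty":0,"tz":-0.085,"rx":0,"ry":0,"rz":0,"fingers":0.2},{"tx":0.03,"ty":0,"tz":-0.105,"rx":0,"ry":0,"rz":0,"fingers":0.2}]'; python3 -c "
from h import *
where()"
```

```text
time: 22.38
eef_pos: [0.5148, 0.0753, 0.2195]
orientation: [0.051, 0.983, -0.01, 0.175]
ft_force: [0.1, -0.0, 0.3]
finger_gap: 0.0369
finger_force: 0.0
t22.4 grasp [0.5084 0.076  0.2371] yaw -5.980000000000004 tilt 20.16 roll -0.06 F [ 0.1 -0.   0.3] M [0.04 0.4  0.02] gap 0.0369 q [ 0.27  0.16 -0.69  2.08  0.45  0.67  0.75]
time: 23.0
eef_pos: [0.4503, 0.0823, 0.3085]
orientation: [0.051, 0.983, -0.01, 0.175]
ft_force: [0.0, -1.5, 0.2]
finger_gap: 0.0369
finger_force: 0.0
t23.0 grasp [0.4439 0.083  0.3261] yaw -5.980000000000004 tilt 20.19 roll -0.05 F [ 0.  -1.5  0.2] M [ 0.07  0.44 -0.03] gap 0.0369 q [ 0.36 -0.07 -0.73  2.04  0.15  0.84  1.01]
```

```bash
python3 -m pendant '[{"tx":0.02,"ty":-0.04,"tz":-0.02,"rx":0,"ry":0,"rz":0,"fingers":0.2},{"tx":0.03,"ty":-0.09,"tz":-0.02,"rx":0,"ry":0,"rz":0,"fingers":0.2},{"tx":0.03,"ty":-0.14,"tz":-0.02,"rx":0,"ry":0,"rz":0,"fingers":0.2},{"tx":0.03,"ty":-0.18,"tz":-0.02,"rx":0,"ry":0,"rz":0,"fingers":0.2},{"tx":0.03,"ty":-0.18,"tz":-0.02,"rx":0,"ry":0,"rz":0,"fingers":0.2}]'; python3 - <<'E'
from h import *
where();t=cap('top')
hs=cv2.cvtColor(t['color'],cv2.COLOR_RGB2HSV)
m=(((hs[...,0]<8)|(hs[...,0]>172))&(hs[...,1]>130)).astype(np.uint8);m[:,:235]=0;m[:150]=0;m[230:]=0;m[:,330:]=0
p=np.argwhere(m)[:,::-1];print('red',len(p),p.mean(0),onz(t,*p.mean(0),.094+.15).round(4),'expect',proj(t,[.507,.0755,.244]))
E
```

```text
time: 23.62
eef_pos: [0.3966, -0.0957, 0.3163]
orientation: [0.054, 0.983, -0.01, 0.175]
ft_force: [-0.3, 1.0, -0.6]
finger_gap: 0.0367
finger_force: 0.0
t23.6 grasp [ 0.3902 -0.095   0.334 ] yaw -6.25 tilt 20.16 roll -0.05 F [-0.3  1.  -0.6] M [0.08 0.44 0.07] gap 0.0367 q [ 0.46 -0.2  -0.28  2.14 -0.1   0.85  1.69]
red 92 [273.13043478 188.08695652] [0.5066 0.0777 0.244 ] expect [274.06605287 187.94242525]
```

The grip is at (0.507, 0.078) and z is consistent, so the container stands in the cup. Handing in.

```bash
python3 -c "
from h import *
print(ctrl.finish_job())"
```

```text
the job is handed in; nothing more can be done
None
```

I handed the job in at about 23.6 s: the holder is hung in the two lowest slots, the container stands in its cup, and the arm has backed off clear. The verdict was not shown, and that the holder is fully home rests on the press force (about 46 N) and the height at which the container met the cup floor, because the arm blocked my last camera check of it.

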